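Load washed oil bottles on the drainer and restart the blower

ROBOT

A 7-joint arm with a two-finger parallel gripper is mounted at the origin on the work surface. World frame = base frame: x ahead of the robot, y to its left, z up, the work surface at z = 0. Lengths are in m, angles in rad, forces in N, time in s.
With the tool pointing down it reaches from about 0.4 to 0.85 m from the base axis. Payload 4.5 kg.
Tool frame: the origin (TCP) lies at the very end of the fingers, on their centre line; the grasp point (between the pads) lies 19 mm behind it (tcp_to_grasp is the z of the grasp point in the tool frame, in m); z points along the fingers, y is the line along which they close (so a half turn about z gives the same grasp; the last joint's range is limited). The gripper opens to 88 mm and grips with 3 to 60 N. Pads are 18 mm wide; open, the fingers measure 123 mm over their backs; the gripper's body (75 mm by 187 mm) begins 45 mm behind the grasp point.
Start: joints at [1.26, 0.689, -0.195, 1.565, 0.157, 0.902, -0.215], TCP at [0.211, -0.588, 0.239] pointing down, gripper open.
Joint ranges: [-3.01, 3.01], [-0.46, 2.08], [-1.47, 1.51], [0.13, 2.56], [-1, 4.14], [0.04, 2.09], [-2.66, 2.66]. Speed limits (rad/s): [2.57, 2.57, 3.14, 3.14, 3.14, 3.14, 3.14].

INTERFACE

Orientations are given as a unit quaternion [x, y, z, w].
In Python, from plant import * gives the robot as it stands. The module is installed in compiled form; this text tells all that it offers.
- The arm moves only by the shell command python3 -m jog 'ROWS' [OPENING] [FORCE]. ROWS is JSON, a list that holds one entry, the list of rows, each a list of 6 numbers: the shift along the tool's x, y, z in m, then the turn, a rotation vector about the tool's x, y, z in rad. In form: [[[dx, dy, dz, ax, ay, az], ...]]. A call has 1 to 12 rows; each row shifts and turns the commanded pose from where the row before left it, along the tool's axes as they then stand; what a row does not reach is not made up. A row lasts 1/8 s, in which the tool goes at most 62.5 mm and 10.7 degrees, less where a joint would pass 70% of its speed; a pose out of reach is approached as far as the arm can. A call with a gripper value outside its range is refused whole. OPENING is the finger opening in m, from 0 to 0.0881, set as the call begins (- or left out, the last holds). The fingers move at their own pace and stop on an object; FORCE is the grip in N (left out, the last holds). Time passes only in rows, so rows that do not move let the fingers close. It gives the time, the measured TCP pose, the force, the opening and the grip force at its end, in the units of the state.
- get_state(): the state, without advancing time (a new reading comes with each control period).
- snapshot(name): name is "scene" or "top"; returns a dict with "frame" (420x560x3 uint8, red, green, blue), "mtx" (3x3 intrinsics, pixels), "xyz" and "orientation" of the camera in the world. Camera axes: x right, y down, z forward; pixel columns grow to the right and rows downward; lengths in m; the calibration is good to about 2 mm. A picture is of the moment at which its call begins. There is no depth.
- finish_job(): hands the job in; it is judged then, once.
The state is a dict: "clock": time; "q": joint angles; "qd": joint speeds; "joint_torque": joint torques, N m; "tool_pos": TCP position; "eef_rot": TCP orientation; "contact_force": force on the tool from outside, world axes, zero at the start; "moment": the same for the moment, N m; "opening": opening from 0.0 (shut) to 1.0 (fully open); "finger_force": force on a finger pad.
Only numpy, scipy, OpenCV 4.12 (cv2) and the standard library are available. Lean on these libraries where they do the work, as an engineer would, in place of code of your own. Each camera call takes 0.05 s, during which the arm holds its last target. There are 200 camera calls.

TASK

Switch the running warm-air blower off first: press its timer knob down, turn it anticlockwise to the tick and let it spring up. Then turn every oil bottle lying on the bench upside down onto a peg of the drainer, one to a peg, the neck slid all the way down so that the lip rests on the peg's tapered foot. When all are on, start the blower again: press the knob, turn it clockwise to the round dot, as far as it goes, and let it spring up; leave the jar, cup and sauce bottle alone.

Things in the scene. Friction and masses are not known exactly. Their poses are not given: they have to be found in the camera images.
- drainer: Fixed dark steel drainer, a slab 150 x 380 x 30 mm on the bench, with three white pegs in a row along its long (y) side, 120 mm apart. Origin: underside, below the row of pegs. Its x axis points away from the robot, give or take the yaw; the pegs lean towards +x.
- peg0: A white plastic peg of the drainer, fixed, leaning 20 degrees from vertical towards the drainer's +x. Origin on its axis at the drainer's top (30 mm above the bench); z runs up along the peg, x and y across. Rod 16 mm in diameter, rounded tip at z = 95 mm; below z = 45 mm it widens in a cone to 28 mm at z = 30 mm.
- peg0_seat (a point): Seat point of peg0: on the peg's axis at its z = 35 mm, where the centre of the mouth of a fully lowered bottle comes to rest; the peg stands 60 mm above it.
- peg1: Another such peg, same axes and sizes as peg0.
- peg1_seat (a point): Seat point of peg1: on the peg's axis at its z = 35 mm, where the centre of the mouth of a fully lowered bottle comes to rest; the peg stands 60 mm above it.
- peg2: Another such peg, same axes and sizes as peg0.
- peg2_seat (a point): Seat point of peg2: on the peg's axis at its z = 35 mm, where the centre of the mouth of a fully lowered bottle comes to rest; the peg stands 60 mm above it.
- bottle0: Loose green glass oil bottle lying on its side, about 0.3 kg: square body 100 x 50 x 50 mm, round neck (32 mm outside, 35 at the lip, bore 24 wide and 70 deep), 170 mm long in all. Origin: centre of the square body. The x axis is the bottle's axis: base at x = +50 mm, mouth at x = -120 mm; at the start the mouth points roughly to the robot. May be absent.
- bottle0_mouth (a point): Centre of the mouth of bottle0, at the lip, on its axis.
- bottle1: Another such bottle, same axes and sizes as bottle0. May be absent.
- bottle1_mouth (a point): Centre of the mouth of bottle1, at the lip, on its axis.
- bottle2: Another such bottle, same axes and sizes as bottle0. May be absent.
- bottle2_mouth (a point): Centre of the mouth of bottle2, at the lip, on its axis.
- blower: Fixed white warm-air blower box, 120 x 120 x 45 mm, with the black timer knob on the middle of its top. Origin: centre of its underside. On its top a short black tick at -x marks off and a round black dot (80 degrees on, clockwise) marks running; the white line on the knob points to one or the other.
- knob_grip (a point): On the knob's axis, at the height to grip, 8 mm below the top of the grip bar. The bar is 44 mm long, 16 wide, and rises 30 mm above a round skirt 46 mm across and 8 mm high. The bar lies along this point's x; the white line on it is at -x. Turns with the knob.
- timer_press (a joint): How far the knob is pressed down, m: 0 up, 0.009 fully down; a spring pushes it up with 4 N at the top, 9 N at the bottom. Unless it is pressed by 7 mm or more, a hidden catch part-way keeps it from turning between tick and dot; let go part-way it may stay down.
- timer_turn (a joint): Turn of the knob, rad, clockwise seen from above: 0 at the tick (end stop, blower off), 1.4 at the dot (other end stop, blower running; at the start it stands at or near the dot). Light friction holds it where it is left.
- jar: White jar with a brass lid, 70 mm across, 85 mm high, upright; leave alone. Origin at its underside.
- cup: Clear plastic cup, 84 mm across, 100 mm high, upright; leave alone. Origin at its underside.
- sauce: Small amber sauce bottle with a red cap, 48 mm across, 100 mm high, upright; leave alone. Origin at its underside.

How it is judged:
On the way, in this order (a step that is already met when the one before it is completed fails the run):
1. the knob is pressed down, still near the dot (value of joint timer_press above 0.004 m and value of joint timer_turn above 0.9 rad), for 0.05 s.
2. the blower is switched off: knob turned back to the tick and sprung up (value of joint timer_turn below 0.15 rad and value of joint timer_press below 0.002 m), for 0.2 s.
3. with the knob still at the tick, every bottle is upside down on a peg, lip down on the peg's foot, and let go (value of joint timer_turn below 0.15 rad and ((distance between bottle0_mouth and peg0_seat below 0.015 m and angle between the x axis of bottle0 and the z axis of peg0, either way round below 0.2 rad) or (distance between bottle0_mouth and peg1_seat below 0.015 m and angle between the x axis of bottle0 and the z axis of peg1, either way round below 0.2 rad) or (distance between bottle0_mouth and peg2_seat below 0.015 m and angle between the x axis of bottle0 and the z axis of peg2, either way round below 0.2 rad)) and contact force between each of bottle0, bottle1, bottle2 and the fingers below 0.1 N and linear speed of each of bottle0, bottle1, bottle2 below 0.02 m/s and ((distance between bottle1_mouth and peg0_seat below 0.015 m and angle between the x axis of bottle1 and the z axis of peg0, either way round below 0.2 rad) or (distance between bottle1_mouth and peg1_seat below 0.015 m and angle between the x axis of bottle1 and the z axis of peg1, either way round below 0.2 rad) or (distance between bottle1_mouth and peg2_seat below 0.015 m and angle between the x axis of bottle1 and the z axis of peg2, either way round below 0.2 rad)) and ((distance between bottle2_mouth and peg0_seat below 0.015 m and angle between the x axis of bottle2 and the z axis of peg0, either way round below 0.2 rad) or (distance between bottle2_mouth and peg1_seat below 0.015 m and angle between the x axis of bottle2 and the z axis of peg1, either way round below 0.2 rad) or (distance between bottle2_mouth and peg2_seat below 0.015 m and angle between the x axis of bottle2 and the z axis of peg2, either way round below 0.2 rad))), for 0.3 s.
4. the knob is pressed down, still near the tick (value of joint timer_press above 0.004 m and value of joint timer_turn below 0.4 rad), for 0.05 s.
5. the knob is turned clockwise to the dot and has sprung back up, all bottles still on their pegs (value of joint timer_turn above 1.15 rad and value of joint timer_press below 0.002 m and ((distance between bottle0_mouth and peg0_seat below 0.015 m and angle between the x axis of bottle0 and the z axis of peg0, either way round below 0.2 rad) or (distance between bottle0_mouth and peg1_seat below 0.015 m and angle between the x axis of bottle0 and the z axis of peg1, either way round below 0.2 rad) or (distance between bottle0_mouth and peg2_seat below 0.015 m and angle between the x axis of bottle0 and the z axis of peg2, either way round below 0.2 rad)) and ((distance between bottle1_mouth and peg0_seat below 0.015 m and angle between the x axis of bottle1 and the z axis of peg0, either way round below 0.2 rad) or (distance between bottle1_mouth and peg1_seat below 0.015 m and angle between the x axis of bottle1 and the z axis of peg1, either way round below 0.2 rad) or (distance between bottle1_mouth and peg2_seat below 0.015 m and angle between the x axis of bottle1 and the z axis of peg2, either way round below 0.2 rad)) and ((distance between bottle2_mouth and peg0_seat below 0.015 m and angle between the x axis of bottle2 and the z axis of peg0, either way round below 0.2 rad) or (distance between bottle2_mouth and peg1_seat below 0.015 m and angle between the x axis of bottle2 and the z axis of peg1, either way round below 0.2 rad) or (distance between bottle2_mouth and peg2_seat below 0.015 m and angle between the x axis of bottle2 and the z axis of peg2, either way round below 0.2 rad))), for 0.2 s.
At the end, for the whole second after the job is handed in: Every bottle is at rest with the centre of its mouth within 15 mm of the seat point of a peg and its axis within 0.2 rad of that peg's; the timer knob stands past 1.15 rad (stop at 1.4) and is up (pressed by less than 2 mm) (all of step 5 and linear speed of each of bottle0, bottle1, bottle2 below 0.02 m/s); the robot touches nothing.
It fails at once if the jar is moved by more than 30 mm or tipped (distance of jar from where it was at the start of the episode above 0.03 m or angle between jar's own z axis and vertical above 0.5 rad).
It fails at once if the cup is moved by more than 30 mm or tipped (distance of cup from where it was at the start of the episode above 0.03 m or angle between cup's own z axis and vertical above 0.5 rad).
It fails at once if the sauce is moved by more than 30 mm or tipped (distance of sauce from where it was at the start of the episode above 0.03 m or angle between sauce's own z axis and vertical above 0.5 rad).
Of bottle0, bottle1, bottle2 only 2 to 3 are there at a start; the rules pass over those that are not, and their reading is None.
At some moment in a run one of bottle0, bottle1, bottle2 may be knocked a few centimetres aside while the robot is not near it.
It also fails if it takes over 208 s, if anything falls off the work surface, if the arm or the gripper's body presses on something with over 40 N, if the wrist force passes 120 N, or if a joint passes its speed limit or range.

## Working session

There is one attempt and no reset: what is moved stays moved. The work goes in short steps, Python scripts to look and compute and a shell command to move; the robot and the scene stay as the last step left them, time stands still between calls to the robot, and variables do not carry over. Pictures are saved under pics/ and viewed, at most 14 in all, crops included, and the job is handed in when it is done.

```bash
mkdir -p pics
cat > h.py <<'E'
from plant import *
import numpy as np, cv2
from scipy.spatial.transform import Rotation as R
def snap(cam,name):
    s=snapshot(cam); cv2.imwrite(f'pics/{name}.png',s['frame'][:,:,::-1]); return s
def ray(s,u,v):
    d=np.linalg.solve(np.array(s['mtx']),[u,v,1.]); return np.array(s['xyz']),R.from_quat(s['orientation']).apply(d)
def at(s,u,v,z):
    o,d=ray(s,u,v); return o+d*(z-o[2])/d[2]
def px(s,P):
    c=R.from_quat(s['orientation']).inv().apply(np.atleast_2d(P)-np.array(s['xyz'])); p=c@np.array(s['mtx']).T; return p[:,:2]/p[:,2:]
E
python3 - <<'E'
from h import *
import pickle
for c in('top','scene'):
    s=snap(c,c+'0'); pickle.dump(s,open(c+'0.pkl','wb')); print(c,s['mtx'],s['xyz'],s['orientation'])
print(get_state())
E
```

```text
top [[498.32353076   0.         284.19969484]
 [  0.         498.32353076 207.92073278]
 [  0.           0.           1.        ]] [ 0.41944942 -0.05104968  1.4271747 ] [-0.7043957   0.70811468 -0.02815196  0.04009697]
scene [[504.86285192   0.         277.06885041]
 [  0.         504.86285192 204.67384768]
 [  0.           0.           1.        ]] [1.08104576 0.1839563  1.10864252] [ 0.52631748  0.80687597 -0.22267559 -0.14952142]
{'clock': 0.1, 'q': array([ 1.25977228,  0.68994967, -0.19454108,  1.56623255,  0.15727255,
        0.9024687 , -0.21511516]), 'qd': array([ 0.00014024, -0.00309239,  0.0003932 , -0.00226117,  0.00198023,
       -0.00033139,  0.00232125]), 'joint_torque': array([-2.63219983e-03, -5.28495204e+01, -1.27194431e+00, -1.53834754e+01,
       -5.27228834e-02,  1.98090740e-03,  6.09800713e-05]), 'tool_pos': array([ 0.21105756, -0.58768716,  0.23796181]), 'eef_rot': array([ 9.85168389e-01,  1.71588311e-01, -1.81271731e-04, -8.14965237e-04]), 'contact_force': array([-0.64853923,  0.11028641,  0.27014527]), 'moment': array([-0.01074016, -0.00028354,  0.01521571]), 'finger_force': 0.0, 'opening': 0.9963753142760315}
```

View pics/top0.png

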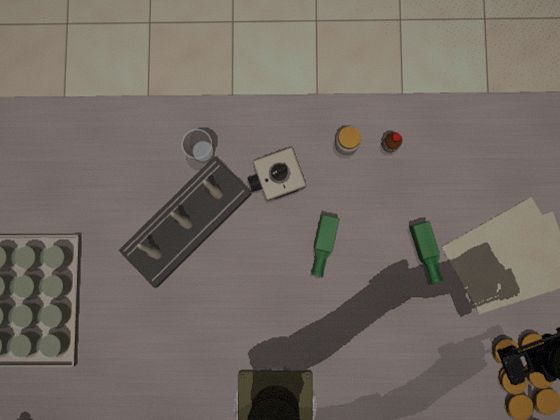

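View pics/scene0.png

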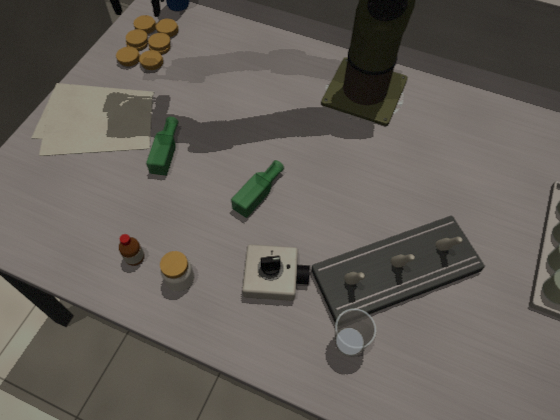

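Run:
```python
import cv2,numpy as np
a=cv2.imread('pics/top0.png')[130:290,110:310]; b=cv2.imread('pics/scene0.png')[210:370,230:490]
cv2.imwrite('pics/c1.png',cv2.convertScaleAbs(cv2.resize(a,(750,600),interpolation=2),alpha=1.4)); cv2.imwrite('pics/c2.png',cv2.convertScaleAbs(cv2.resize(b,(780,480),interpolation=2),alpha=1.4))
```

```text
(no output)
```

View pics/c1.png

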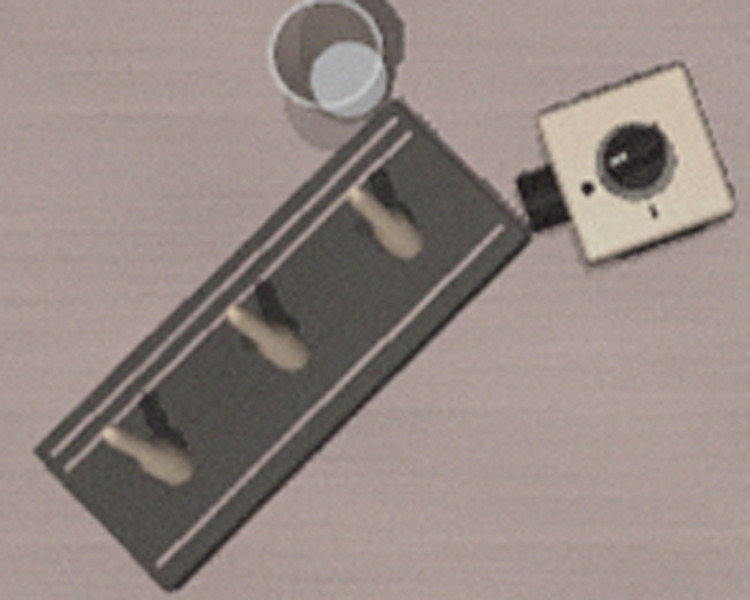

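View pics/c2.png

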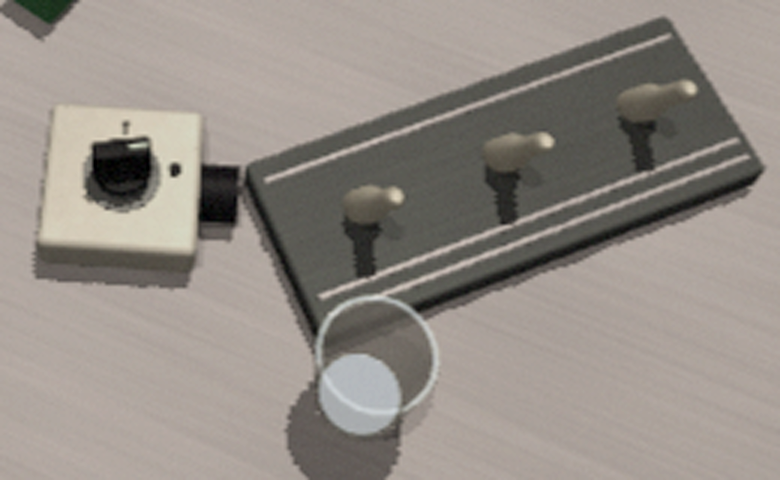

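```bash
cat > fit.py <<'E'
from h import *
import pickle
from scipy.optimize import least_squares,minimize
def pose(p,z=0): return R.from_euler('z',p[2]),np.array([p[0],p[1],z])
def bmask(s):
    f=s['frame'].astype(int); r,g,b=f[...,0],f[...,1],f[...,2]
    m=((g>r*1.5)&(g>b*1.25)&(g>35)).astype(np.uint8); m=cv2.morphologyEx(m,cv2.MORPH_OPEN,np.ones((3,3)))
    n,l,st,c=cv2.connectedComponentsWithStats(m); return [(l==i).astype(np.uint8) for i in range(1,n) if 300<st[i,4]<4000]
t=np.linspace(0,2*np.pi,16,endpoint=False)
def ring(x,r): return np.c_[np.full(16,x),r*np.cos(t),r*np.sin(t)]
C=np.array([[x,y,z] for x in(-.05,.05) for y in(-.025,.025) for z in(-.025,.025)])
parts=[C,np.r_[ring(-.05,.016),ring(-.12,.0165)]]
def render(s,Rm,T,k=4):
    m=np.zeros((420*k,560*k),np.uint8)
    for P in parts:
        q=px(s,Rm.apply(P)+T)*k+k/2
        cv2.fillConvexPoly(m,cv2.convexHull(q.astype(np.float32)).astype(np.int32),255)
    return cv2.resize(m,(560,420),interpolation=cv2.INTER_AREA)/255.
def fitbottle(views,p0):
    def cost(p):
        Rm,T=pose(p,.025); return sum(np.abs(cv2.GaussianBlur(render(s,Rm,T),(0,0),1)-cv2.GaussianBlur(m.astype(float),(0,0),1)).sum()/m.sum() for s,m in views)
    return minimize(cost,p0,method='Nelder-Mead',options=dict(initial_simplex=np.array(p0)+np.array([[0,0,0],[.015,0,0],[0,.015,0],[0,0,.15]]),maxiter=150))
def bottles(st,ss):
    out=[]; mt=bmask(st); ms=bmask(ss)
    for m in mt:
        v,u=np.nonzero(m); c=at(st,u.mean(),v.mean(),.025)
        w=np.linalg.svd(np.c_[u,v]-[u.mean(),v.mean()],full_matrices=False)[2][0]; d=at(st,u.mean()+w[0]*10,v.mean()+w[1]*10,.025)-c; d*=np.sign(d[0])
        y=np.arctan2(d[1],d[0])
        q=px(ss,c)[0]; best=min(ms,key=lambda k:np.hypot(*(np.array(np.nonzero(k)).mean(1)[::-1]-q))) if ms else None
        views=[(st,m)]+([(ss,best)] if best is not None and np.hypot(*(np.array(np.nonzero(best)).mean(1)[::-1]-q))<25 else [])
        r=fitbottle(views,[c[0]+.01*np.cos(y),c[1]+.01*np.sin(y),y]); out.append((r.x.round(4),round(r.fun,3),len(views)))
    return out
if __name__=='__main__':
    st,ss=[pickle.load(open(c+'0.pkl','rb')) for c in('top','scene')]
    ct=lambda L:np.array(L)/3.75+[110,130]; cs=lambda L:np.array(L)/3+[230,210]
    k=.095
    tip=lambda i:[k*np.sin(.349)-.0,(1-i)*.12,.03+.092*np.cos(.349)]
    M=[(st,tip(0),(107,430)),(st,tip(1),(232,312)),(st,tip(2),(355,190)),(ss,tip(0),(690,88)),(ss,tip(1),(545,142)),(ss,tip(2),(397,197))]
    D=[(s,np.array(P),(ct if s is st else cs)(q)) for s,P,q in M]
    f=lambda p:np.concatenate([px(s,pose(p)[0].apply(P)+pose(p)[1])[0]-q for s,P,q in D])
    r=least_squares(f,[.4,.2,.7]); print('drainer',r.x,r.fun.round(1))
    B=[(ct,st,(.06,-.06),(733,212)),(ct,st,(.06,.06),(682,65)),(ct,st,(-.06,.06),(540,112)),(ct,st,(-.06,-.06),(590,262)),
       (cs,ss,0,(55,105)),(cs,ss,0,(200,114)),(cs,ss,0,(192,255)),(cs,ss,0,(40,240))]
    # top face corners; assign by nearest from initial guess
    def fb(p):
        o=[]
        for c,s,_,q in B:
            w=px(s,pose(p)[0].apply([[a,b,.045] for a in(-.06,.06) for b in(-.06,.06)])+pose(p)[1])-c(q); o.append(w[np.argmin((w**2).sum(1))])
        return np.concatenate(o)
    g=at(st,*ct((636,163)),.045)
    r=least_squares(fb,[g[0],g[1],.3]); print('blower',r.x,r.fun.round(1))
    for n,s,c,q in(('tick',st,ct,(653,212)),('dot',st,ct,(587,188)),('tick',ss,cs,(126,128)),('dot',ss,cs,(175,170))):
        d=at(s,*c(q),.045)[:2]-r.x[:2]; print(n,np.hypot(*d),np.degrees(np.arctan2(d[1],d[0])))
    for s,c,L in((st,ct,[(617,158),(658,152)]),(ss,cs,[(146,146),(95,150)])): print('bar',[at(s,*c(q),.083) for q in L])
    print(bottles(st,ss))
E
python3 fit.py
```

```text
drainer [0.51108595 0.24683812 0.77980202] [ 0.2  0.6 -0.4  0.  -0.7  0.8 -0.4  0.6 -0.   0.2 -0.7  0.2]
blower [ 0.65196149 -0.01338611  0.33043404] [ 0.7 -0.6  0.1 -1.1 -2.3  0.2 -1.7  0.2 -1.3 -2.2  1.2 -1.3  0.6  0.1
 -2.4  0.8]
tick 0.04112913830824288 -159.1122688898732
dot 0.03996580314865576 120.00297968389103
tick 0.039507196696997746 -162.31775499564023
dot 0.041911276077885244 119.10650556741275
bar [array([ 0.64804334, -0.00264382,  0.083     ]), array([ 0.65224329, -0.03251819,  0.083     ])]
bar [array([0.6384888 , 0.00168318, 0.083     ]), array([ 0.65676469, -0.03161773,  0.083     ])]
[(array([ 0.4606, -0.4194,  0.2657]), np.float64(0.574), 2), (array([ 0.4752, -0.1472, -0.2835]), np.float64(2.281), 2)]
```

Run:
```python
from fit import *
st,ss=[pickle.load(open(c+'0.pkl','rb')) for c in('top','scene')]
for s in(st,ss):
    for m in bmask(s): v,u=np.nonzero(m); print(m.sum(),u.mean(),v.mean(),u.min(),u.max(),v.min(),v.max())
for p in([.4606,-.4194,.2657],[.4752,-.1472,-.2835]):
    for s in(st,ss):
        r=render(s,*pose(p,.025))>.5; v,u=np.nonzero(r); print(r.sum(),u.mean(),v.mean(),u.min(),u.max(),v.min(),v.max())
```

```text
916 427.9170305676856 249.69541484716157 413 442 222 282
348 321.82471264367814 256.7586206896552 313 332 235 275
939 162.08839190628328 147.20553780617678 147 177 117 174
995 255.30552763819097 187.61608040201006 232 282 161 215
1147 427.2170880557977 249.16564952048822 409 443 221 284
1222 161.73240589198036 148.9001636661211 144 177 116 175
1001 324.5954045954046 244.87812187812187 310 341 216 279
1373 255.15294974508376 188.319737800437 230 285 159 216
```

```bash
python3 - <<'E'
import re
s=open('fit.py').read()
s=s.replace("m=((g>r*1.5)&(g>b*1.25)&(g>35)).astype(np.uint8)","m=((g>r+12)&(g>b+8)&(g>r*1.15)).astype(np.uint8)")
open('fit.py','w').write(s)
E
python3 - <<'E'
from fit import *
st,ss=[pickle.load(open(c+'0.pkl','rb')) for c in('top','scene')]
print(st['frame'][225,328],st['frame'][240,322])
for s in(st,ss):
    for m in bmask(s): v,u=np.nonzero(m); print(m.sum(),u.mean(),v.mean(),u.min(),u.max(),v.min(),v.max())
print(bottles(st,ss))
E
```

```text
[ 66 100  69] [64 99 64]
914 324.2855579868709 242.16301969365426 313 338 215 275
975 427.9497435897436 249.52205128205128 412 442 222 282
1071 162.47152194211017 148.0438842203548 147 177 117 174
1220 255.1344262295082 189.25655737704918 232 282 161 216
[(array([ 0.4795, -0.1444, -0.2153]), np.float64(0.268), 2), (array([ 0.461 , -0.4189,  0.2736]), np.float64(0.366), 2)]
```

```bash
cat > plan.py <<'E'
from h import *
def down(a): # closing axis at world angle a
    a=np.radians(a); y=np.array([np.cos(a),np.sin(a),0]); z=np.array([0,0,-1.]); return R.from_matrix(np.c_[np.cross(y,z),y,z])
def plan(pos,rot,step=.04,ang=.14):
    s=get_state(); Rc=R.from_quat(s['eef_rot']); w=(Rc.inv()*rot).as_rotvec(); n=max(1,int(np.ceil(np.linalg.norm(w)/ang)))
    d=np.asarray(pos)-s['tool_pos']; t=rot.inv().apply(d); k=max(1,int(np.ceil(np.linalg.norm(d)/step)))
    print('turn',w.round(4),f'{n} x',(w/n).round(4),'| shift in tool after turn',t.round(4),f'{k} x',(t/k).round(4),'| shift in tool now',Rc.inv().apply(d).round(4))
def st():
    s=get_state(); M=R.from_quat(s['eef_rot']).as_matrix()
    print('t',round(s['clock'],2),'pos',s['tool_pos'].round(4),'y',np.degrees(np.arctan2(M[1,1],M[0,1])).round(1),'z',M[:,2].round(3),'F',s['contact_force'].round(1),'open',round(s['opening']*88.1,1),'ff',round(float(s['finger_force']),1),'q',s['q'].round(2))
E
python3 -c "
from plan import *
plan([.652,-.013,.14],down(30))"
```

```text
turn [-1.3000e-03 -1.4000e-03 -1.7495e+00] 13 x [-1.000e-04 -1.000e-04 -1.346e-01] | shift in tool after turn [0.2772 0.6692 0.098 ] 19 x [0.0146 0.0352 0.0052] | shift in tool now [ 0.6093 -0.3916  0.0986]
```

```bash
python3 -m jog '[[[0,0,0,0,0,-0.146],[0,0,0,0,0,-0.146],[0,0,0,0,0,-0.146],[0,0,0,0,0,-0.146],[0,0,0,0,0,-0.146],[0,0,0,0,0,-0.146],[0,0,0,0,0,-0.146],[0,0,0,0,0,-0.146],[0,0,0,0,0,-0.146],[0,0,0,0,0,-0.146],[0,0,0,0,0,-0.146],[0,0,0,0,0,-0.146]]]' 0.05 >/dev/null
python3 -m jog '[[[0.0154,0.0372,0,0,0,0],[0.0154,0.0372,0,0,0,0],[0.0154,0.0372,0,0,0,0],[0.0154,0.0372,0,0,0,0],[0.0154,0.0372,0,0,0,0],[0.0154,0.0372,0,0,0,0],[0.0154,0.0372,0,0,0,0],[0.0154,0.0372,0,0,0,0],[0.0154,0.0372,0,0,0,0]]]' >/dev/null
python3 -m jog '[[[0.0154,0.0372,0,0,0,0],[0.0154,0.0372,0,0,0,0],[0.0154,0.0372,0,0,0,0],[0.0154,0.0372,0,0,0,0],[0.0154,0.0372,0,0,0,0],[0.0154,0.0372,0,0,0,0],[0.0154,0.0372,0,0,0,0],[0.0154,0.0372,0,0,0,0],[0.0154,0.0372,0,0,0,0],[0,0,0,0,0,0]]]'
python3 -c "
from plan import *
st();plan([.652,-.013,.10],down(30))"
```

```text
clock: 3.98
tool_pos: [0.652, -0.0079, 0.2383]
eef_rot: [0.497, 0.868, 0.001, -0.001]
contact_force: [-0.4, -1.4, 0.1]
opening: 0.568
finger_force: 0.0
t 3.98 pos [ 0.652  -0.0079  0.2383] y 30.4 z [ 0.     0.003 -1.   ] F [-0.4 -1.4  0.1] open 50.0 ff 0.0 q [ 0.25  0.78 -0.61  1.46  0.48  1.05  0.07]
turn [ 0.0018 -0.0026  0.0075] 1 x [ 0.0018 -0.0026  0.0075] | shift in tool after turn [-0.0045 -0.0025  0.1383] 4 x [-0.0011 -0.0006  0.0346] | shift in tool now [-0.0048 -0.0028  0.1383]
```

```bash
python3 -m jog '[[[-0.0046,-0.0026,0.03,0,0,0],[0,0,0.04,0,0,0],[0,0,0.04,0,0,0],[0,0,0.018,0,0,0],[0,0,0,0,0,0]]]' 0.045 >/dev/null
python3 - <<'E'
from plan import *
st(); s=snap('scene','s1')
cv2.imwrite('pics/s1c.png',cv2.resize(s['frame'][200:320,210:370,::-1],(800,600),interpolation=2))
E
```

```text
t 4.6 pos [ 0.6504 -0.0185  0.1098] y 30.1 z [-0.002 -0.001 -1.   ] F [ 0.3 -0.1  0.5] open 44.8 ff 0.0 q [ 0.23  0.93 -0.53  1.57  0.59  0.81 -0.02]
```

View pics/s1c.png

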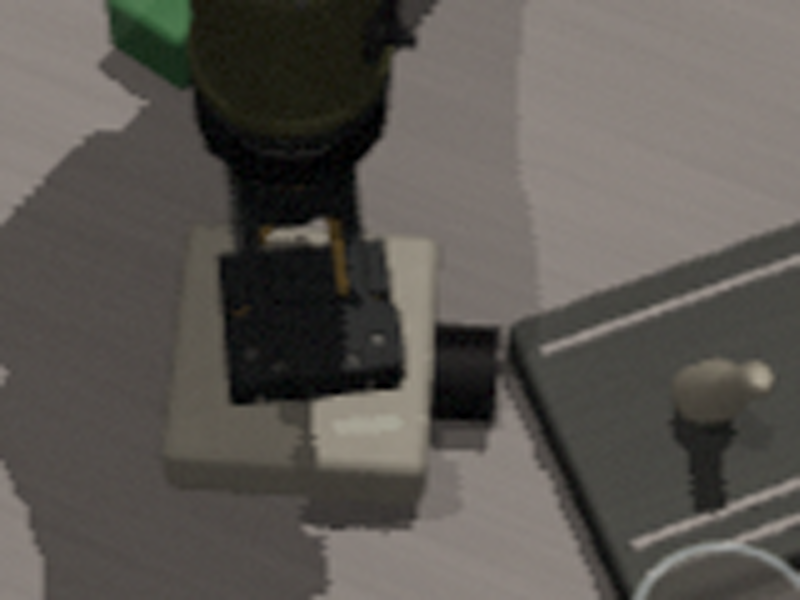

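```bash
python3 -m jog '[[[0,0,0,0,0,0],[0,0,0,0,0,0]]]' >/dev/null; python3 -c "
from plan import *
st();plan([.652,-.013,.06],down(30))"
```

```text
t 4.9 pos [ 0.6521 -0.0175  0.1121] y 30.1 z [ 0.002  0.    -1.   ] F [ 1.2 -0.4 -0.2] open 45.0 ff 0.0 q [ 0.23  0.92 -0.53  1.57  0.59  0.81 -0.02]
turn [0.0021 0.0012 0.0023] 1 x [0.0021 0.0012 0.0023] | shift in tool after turn [0.0039 0.0022 0.0521] 2 x [0.002  0.0011 0.0261] | shift in tool now [0.004  0.0021 0.0521]
```

```bash
python3 -m jog '[[[0.004,0.002,0.01,0,0,0],[0,0,0.014,0,0,0],[0,0,0.014,0,0,0],[0,0,0.014,0,0,0],[0,0,0,0,0,0],[0,0,0,0,0,0]]]'
python3 -m jog '[[[0,0,0,0,0,0],[0,0,0,0,0,0],[0,0,0,0,0,0],[0,0,0,0,0,0],[0,0,0,0,0,0],[0,0,0,0,0,0]]]' 0.0 40 >/dev/null;  python3 -c "
from plan import *
st()"
```

```text
clock: 5.65
tool_pos: [0.6508, -0.0132, 0.0589]
eef_rot: [0.499, 0.867, -0.0, -0.0]
contact_force: [-3.2, -0.7, 5.4]
opening: 0.513
finger_force: 2.9
t 6.4 pos [ 0.6517 -0.013   0.0595] y 30.1 z [ 0.002 -0.    -1.   ] F [-0.2 -0.5  6.3] open 15.5 ff 40.6 q [ 0.2   0.99 -0.49  1.59  0.64  0.72 -0.06]
```

```bash
python3 -m jog '[[[0,0,0.003,0,0,0],[0,0,0.003,0,0,0],[0,0,0.003,0,0,0],[0,0,0,0,0,0],[0,0,0,0,0,0]]]' >/dev/null;  python3 -c "
from plan import *
st()"
```

```text
t 7.03 pos [ 0.6518 -0.013   0.0551] y 30.1 z [ 0.003 -0.002 -1.   ] F [-9.1 -2.6 35.9] open 15.9 ff 46.2 q [ 0.2   1.   -0.49  1.59  0.64  0.72 -0.07]
```

```bash
python3 -m jog '[[[0,0,-0.002,0,0,0],[0,0,0,0,0,-0.12],[0,0,0,0,0,-0.12],[0,0,0,0,0,-0.12],[0,0,0,0,0,0]]]' >/dev/null;  python3 -c "
from plan import *
st();print(get_state()['moment'])"
```

```text
t 7.65 pos [ 0.6515 -0.0133  0.0553] y 50.8 z [ 0.002 -0.001 -1.   ] F [-6.8 -2.  24.5] open 15.6 ff 44.1 q [ 0.25  1.02 -0.58  1.59  0.74  0.76  0.22]
[-0.43205868  1.41814344 -0.04342685]
```

Turning with little moment; go on to the tick.

```bash
python3 -m jog '[[[0,0,0,0,0,-0.12],[0,0,0,0,0,-0.12],[0,0,0,0,0,-0.12],[0,0,0,0,0,-0.12],[0,0,0,0,0,-0.12],[0,0,0,0,0,-0.12],[0,0,0,0,0,-0.12],[0,0,0,0,0,-0.12],[0,0,0,0,0,-0.08],[0,0,0,0,0,0],[0,0,0,0,0,0]]]' >/dev/null;  python3 -c "
from plan import *
st();print(get_state()['moment'])"
```

```text
t 9.03 pos [ 0.6513 -0.0145  0.0553] y 110.2 z [ 0.001 -0.003 -1.   ] F [-8.1 -4.6 25. ] open 15.6 ff 45.2 q [ 0.35  1.08 -0.81  1.58  0.95  0.91  1.11]
[-0.76475803  1.49288733 -0.24379604]
```

```bash
python3 -m jog '[[[0,0,-0.003,0,0,0],[0,0,-0.003,0,0,0],[0,0,-0.003,0,0,0],[0,0,-0.002,0,0,0],[0,0,0,0,0,0],[0,0,0,0,0,0]]]' >/dev/null;  python3 -c "
from plan import *
st();print(get_state()['moment'])"
python3 -m jog '[[[0,0,0,0,0,0],[0,0,0,0,0,0],[0,0,-0.01,0,0,0],[0,0,-0.03,0,0,0],[0,0,-0.04,0,0,0],[0,0,-0.05,0,0,0],[0,0,0,0,0,0]]]' 0.045
```

```text
t 9.78 pos [ 0.6512 -0.0145  0.0626] y 110.3 z [ 0.    -0.002 -1.   ] F [ 0.3 -4.4  5.1] open 15.5 ff 41.5 q [ 0.35  1.07 -0.81  1.58  0.94  0.92  1.12]
[-0.87988389 -0.16612959 -0.19320446]
clock: 10.65
tool_pos: [0.6533, -0.012, 0.1972]
eef_rot: [-0.177, 0.984, 0.0, 0.004]
contact_force: [0.3, 0.5, 0.2]
opening: 0.512
finger_force: 0.0
```

```bash
cat > kin.py <<'E'
from plan import *
import itertools
from scipy.optimize import least_squares
def fk(q,L,sg=(-1,1,-1,1,-1,1,-1)):
    q=np.asarray(q)*sg; H,a,b,c=L
    A=R.from_euler('ZY',q[:2]); p=np.array([0,0,H])+A.apply([0,0,a]); A=A*R.from_euler('ZY',q[2:4]); p=p+A.apply([0,0,b]); A=A*R.from_euler('ZY',q[4:6]); p=p+A.apply([0,0,c]); return p,A*R.from_euler('z',q[6])
if __name__=='__main__':
    D=[([ 1.25977,.68995,-.19454,1.56623,.15727,.90247,-.21512],[.21106,-.58769,.23796]),([ 0.23,0.92,-0.53,1.57,0.59,0.81,-0.02],[.6521,-.0175,.1121]),([0.35,1.08,-.81,1.58,.95,.91,1.11],[.6513,-.0145,.0553])]
    s=get_state(); D.append((s['q'],s['tool_pos']))
    for k in itertools.product((1,-1),repeat=3):
        sg=(k[0],1,k[1],1,k[2],1,-1)
        r=least_squares(lambda L:np.concatenate([fk(q,L,sg)[0]-p for q,p in D]),[.33,.35,.35,.25]); print(sg,r.cost,r.x)
    M=R.from_quat(s['eef_rot']); print((fk(s['q'],[0]*4)[1].inv()*M).as_rotvec(), M.as_matrix().round(2))
    st()
E
python3 kin.py
```

```text
(1, 1, 1, 1, 1, 1, -1) 0.21391715057315006 [ 1.02175802e+02 -1.80296136e-01  8.62319155e-02  1.01865434e+02]
(1, 1, 1, 1, -1, 1, -1) 0.4761943896482074 [-0.59010519  1.16106337 -0.5962712   0.63812658]
(1, 1, -1, 1, 1, 1, -1) 0.28325243784891624 [-1.09546373  1.40486017 -1.09338363  0.51535335]
(1, 1, -1, 1, -1, 1, -1) 0.13654294699749478 [76.87771146  0.35101164 -0.54054211 77.26298327]
(-1, 1, 1, 1, 1, 1, -1) 0.02005608696777222 [-26.29416828   1.05792107  -0.18790606 -25.68403734]
(-1, 1, 1, 1, -1, 1, -1) 0.0396398800036817 [-0.46740314  0.83270987 -0.12485855 -0.06372891]
(-1, 1, -1, 1, 1, 1, -1) 0.0008492650693316513 [-0.02309867  0.5703699   0.32951666 -0.03387024]
(-1, 1, -1, 1, -1, 1, -1) 0.0009485127844912361 [-1.38381045  0.61756336  0.29194605 -1.32680497]
[-9.63396667e-17  3.21051939e-16  1.57079633e+00] [[-0.94 -0.35  0.01]
 [-0.35  0.94  0.  ]
 [-0.01 -0.   -1.  ]]
t 10.65 pos [ 0.6533 -0.012   0.1972] y 110.3 z [ 0.008  0.001 -1.   ] F [0.3 0.5 0.2] open 45.1 ff 0.0 q [ 0.39  0.91 -0.92  1.5   0.78  1.11  1.24]
```

```bash
cat >> plan.py <<'E'
import json
_st=st
def st():
    _st(); s=get_state(); open('log.jsonl','a').write(json.dumps([list(map(float,s['q'])),list(map(float,s['tool_pos']))])+'\n')
def grasp(b,phi=.52,xg=.015,zg=.027,back=0):
    u=np.array([np.cos(b[2]),np.sin(b[2]),0]); Rg=down(np.degrees(b[2])+90)*R.from_euler('y',phi)
    return np.array([b[0],b[1],zg])+xg*u+Rg.apply([0,0,.019-back]),Rg
E
python3 -c "
from plan import *
plan(*grasp([.4795,-.1444,-.2153],back=.15))"
```

```text
turn [-0.1475  0.5136  0.5577] 6 x [-0.0246  0.0856  0.093 ] | shift in tool after turn [ 0.0253 -0.1665  0.0796] 5 x [ 0.0051 -0.0333  0.0159] | shift in tool now [ 0.142  -0.1069  0.0555]
```

```bash
python3 -m jog '[[[0.024,-0.018,0,-0.0246,0.0856,0.093],[0.024,-0.018,0,-0.0246,0.0856,0.093],[0.024,-0.018,0,-0.0246,0.0856,0.093],[0.024,-0.018,0,-0.0246,0.0856,0.093],[0.024,-0.018,0,-0.0246,0.0856,0.093],[0,0,0,-0.0246,0.0856,0.093],[0,0,0,0,0,0],[0,0,0,0,0,0]]]' 0.08 >/dev/null
python3 - <<'E'
from fit import *; from plan import *
st(); t=snap('top','t2'); s=snap('scene','s2'); b=bottles(t,s); print(b)
for x in b: plan(*grasp(x[0],back=.10))
plan(*grasp([.4795,-.1444,-.2153],back=.10))
cv2.imwrite('pics/s2c.png',cv2.resize(s['frame'][100:340,200:520,::-1],(800,600),interpolation=2))
E
```

```text
t 11.65 pos [ 0.5508 -0.1206  0.2109] y 77.8 z [-0.492  0.104 -0.864] F [-0.4  0.3 -0.8] open 80.1 ff 0.0 q [ 0.48  1.   -0.77  1.25  0.44  1.61  1.08]
[(array([ 0.4821, -0.1446, -0.2235]), np.float64(0.067), 1)]
turn [-0.0073 -0.0066  0.0079] 1 x [-0.0073 -0.0066  0.0079] | shift in tool after turn [-0.0511 -0.0387  0.1024] 4 x [-0.0128 -0.0097  0.0256] | shift in tool now [-0.0515 -0.0384  0.1023]
turn [-0.0032 -0.0066  0.0008] 1 x [-0.0032 -0.0066  0.0008] | shift in tool after turn [-0.0486 -0.0386  0.1038] 4 x [-0.0122 -0.0096  0.0259] | shift in tool now [-0.0493 -0.0383  0.1036]
```

View pics/s2c.png

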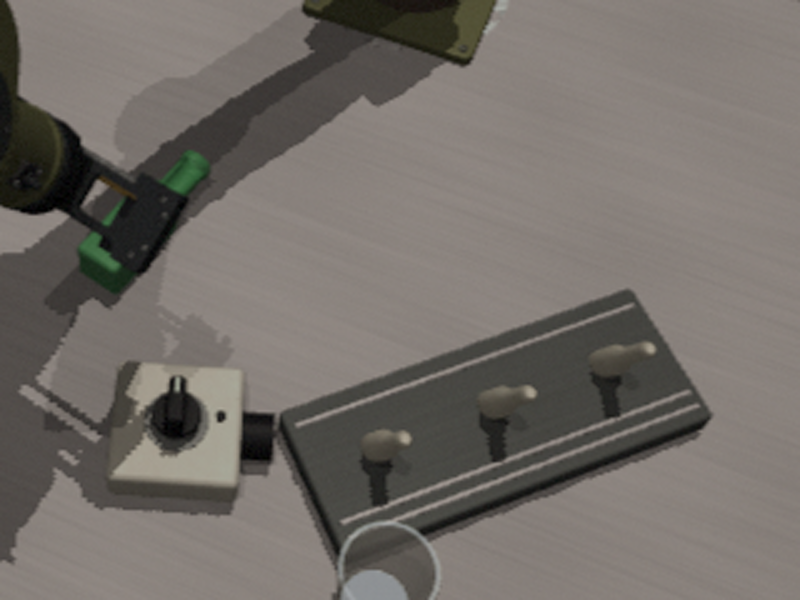

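```bash
python3 -m jog '[[[-0.025,-0.019,0.02,0,-0.006,0],[-0.025,-0.0195,0.02,0,0,0],[0,0,0.03,0,0,0],[0,0,0.033,0,0,0],[0,0,0,0,0,0],[0,0,0,0,0,0]]]' >/dev/null
python3 - <<'E'
from plan import *
st(); plan(*grasp([.481,-.1445,-.218]))
E
```

```text
t 12.5 pos [ 0.5361 -0.1571  0.0984] y 77.7 z [-0.485  0.104 -0.868] F [-0.2 -0.6 -0.3] open 80.2 ff 0.0 q [ 0.53  1.13 -0.73  1.34  0.53  1.43  1.09]
turn [-0.0034  0.0012  0.0014] 1 x [-0.0034  0.0012  0.0014] | shift in tool after turn [0.0006 0.0004 0.1016] 3 x [0.0002 0.0001 0.0339] | shift in tool now [0.0007 0.0008 0.1016]
```

```bash
python3 -m jog '[[[0,0,0.025,0,0,0],[0,0,0.025,0,0,0],[0,0,0.025,0,0,0],[0,0,0.015,0,0,0],[0,0,0.011,0,0,0],[0,0,0,0,0,0],[0,0,0,0,0,0]]]' >/dev/null
python3 -c "
from plan import *
st()"
python3 -m jog '[[[0,0,0,0,0,0],[0,0,0,0,0,0],[0,0,0,0,0,0],[0,0,0,0,0,0],[0,0,0,0,0,0],[0,0,0,0,0,0],[0,0,0,0,0,0]]]' 0.03 50 >/dev/null
python3 -c "
from plan import *
st()"
```

```text
t 13.38 pos [ 0.4866 -0.1468  0.0101] y 77.6 z [-0.486  0.104 -0.868] F [ 0.3 -0.2 -0.8] open 79.5 ff 0.0 q [ 0.55  1.2  -0.7   1.52  0.61  1.22  1.01]
t 14.25 pos [ 0.4859 -0.1467  0.0097] y 77.7 z [-0.487  0.104 -0.867] F [-0.4 -0.2  1.6] open 49.6 ff 49.8 q [ 0.55  1.2  -0.7   1.52  0.61  1.22  1.01]
```

```bash
python3 -m jog '[[[0.02,0,-0.035,0,0,0],[0.02,0,-0.035,0,0,0],[0.02,0,-0.035,0,0,0],[0.02,0,-0.035,0,0,0],[0.02,0,-0.035,0,0,0],[0.01,0,-0.017,0,0,0],[0,0,0,0,0,0]]]'
cat > place.py <<'E'
from plan import *
DR=np.array([.5111,.2468,.7798])
def peg(y): # y=+.12 or -.12
    Rd=R.from_euler('z',DR[2]); a=Rd.apply([np.sin(np.radians(20)),0,np.cos(np.radians(20))])
    return Rd.apply([0,y,0])+[DR[0],DR[1],.03],a
def target(y,Tt,Rt,b,back,head=None):
    """tool pose putting the held bottle's mouth 'back' above the seat of peg y; Tt,Rt tool at grasp, b bottle pose at grasp"""
    Rb=R.from_euler('z',b[2]); Rrel=Rt.inv()*Rb; c=Rt.inv().apply(np.array([b[0],b[1],.025])-Tt); c[1]=0
    o,a=peg(y); h=DR[2] if head is None else head
    yl=np.cross([0,0,1],[np.cos(h),np.sin(h),0]); yl=yl-a*(yl@a); yl/=np.linalg.norm(yl)
    Rbt=R.from_matrix(np.c_[a,yl,np.cross(a,yl)]); Rf=Rbt*Rrel.inv(); cen=o+a*(.035+.12+back)
    return cen-Rf.apply(c),Rf
A=(np.array([.4859,-.1467,.0097]),down(77.7)*R.from_euler('y',.5085),[.481,-.1445,-.218])
E
cat > kin2.py <<'E'
from place import *
from scipy.optimize import least_squares
sg=-np.array([1,-1,1,-1,1,-1,1])
def fk(q,p):
    q=np.asarray(q)*sg; A=R.from_euler('ZY',q[:2]); x=np.array([0,0,p[0]])+A.apply([p[4],p[5],p[1]])
    A=A*R.from_euler('ZY',q[2:4]); x=x+A.apply([p[6],p[7],p[2]]); A=A*R.from_euler('ZY',q[4:6]); x=x+A.apply([p[8],p[9],p[3]]); return x,A*R.from_euler('z',q[6]+np.pi/2)
D=[json.loads(l) for l in open('log.jsonl')]+[([ 1.25977,.68995,-.19454,1.56623,.15727,.90247,-.21512],[.21106,-.58769,.23796]),([ 0.23,0.92,-0.53,1.57,0.59,0.81,-0.02],[.6521,-.0175,.1121]),([0.35,1.08,-.81,1.58,.95,.91,1.11],[.6513,-.0145,.0553]),([0.2,1,-.49,1.59,.64,.72,-.07],[.6518,-.013,.0551])]
r=least_squares(lambda p:np.concatenate([np.concatenate([fk(q,p)[0]-x for q,x in D]),p[4:]*.05,(p[:4]-.3)*.002]),[.33,.35,.35,.25,0,0,0,0,0,0]); P=r.x
print(P.round(3),np.abs(np.concatenate([fk(q,P)[0]-x for q,x in D])).max().round(4))
lo=np.array([-3.01,-.46,-1.47,.13,-1,.04,-2.66]);hi=np.array([3.01,2.08,1.51,2.56,4.14,2.09,2.66])
def ik(pos,rot,q0):
    f=lambda q:np.r_[(fk(q,P)[0]-pos)*5,(fk(q,P)[1].inv()*rot).as_rotvec()]
    return least_squares(f,np.clip(q0,lo+.01,hi-.01),bounds=(lo,hi))
E
python3 - <<'E'
from kin2 import *
st(); q0=get_state()['q']
rng=np.random.default_rng(0)
for y in(.12,-.12):
  for hd in(0,.4,.78,1.2,-.5,-1.):
    for bk in (0,.1):
      T=target(y,*A,bk,hd); s=[ik(*T,q0)]+[ik(*T,q0+rng.normal(0,.4,7)) for _ in range(5)]
      b=min(s,key=lambda r:r.cost); print(y,hd,bk,[round(float(s[0].cost),4),round(float(b.cost),4)],T[0].round(3),b.x.round(2))
E
```

```text
clock: 15.12
tool_pos: [0.4864, -0.1465, 0.2309]
eef_rot: [0.104, 0.961, 0.026, -0.255]
contact_force: [0.7, -0.2, -3.7]
opening: 0.561
finger_force: 49.8
[ 0.344  0.572  0.347  0.329 -0.005 -0.021  0.002 -0.03   0.001  0.005] 0.0026
t 15.12 pos [ 0.4864 -0.1465  0.2309] y 77.6 z [-0.486  0.103 -0.868] F [ 0.7 -0.2 -3.7] open 49.4 ff 49.8 q [ 0.59  0.91 -0.8   1.45  0.43  1.53  1.08]
0.12 0 0 [0.0, 0.0] [0.481 0.371 0.177] [-1.61  1.03  0.84  2.17  2.33  0.15 -1.76]
0.12 0 0.1 [0.0, 0.0] [0.505 0.395 0.271] [-1.1   0.66 -0.04  1.98  1.38  0.83 -0.55]
0.12 0.4 0 [0.0, 0.0] [0.479 0.376 0.176] [-1.21  0.8   0.37  2.34  2.76  0.59 -1.73]
0.12 0.4 0.1 [0.0, 0.0] [0.503 0.4   0.27 ] [-0.55  0.62 -0.66  2.13  1.8   0.83 -0.52]
0.12 0.78 0 [0.0, 0.0] [0.476 0.381 0.175] [-0.19  0.89 -0.96  2.33  2.33  0.88 -0.56]
0.12 0.78 0.1 [0.0, 0.0] [0.5   0.405 0.269] [-0.08  0.75 -1.13  2.15  1.94  0.73 -0.17]
0.12 1.2 0 [0.0, 0.0] [0.471 0.384 0.176] [ 0.15  1.05 -1.21  2.19  2.16  0.5   0.15]
0.12 1.2 0.1 [0.0, 0.0] [0.495 0.408 0.27 ] [-0.01  0.71 -0.85  2.03  1.92  0.04  0.21]
0.12 -0.5 0 [0.0, 0
[... 690 characters left out ...]
8 0 [0.0, 0.0] [0.645 0.21  0.175] [ 0.3   0.92 -0.92  2.04  2.29  0.38 -0.01]
-0.12 0.78 0.1 [0.0, 0.0] [0.669 0.234 0.269] [ 0.32  0.81 -1.03  1.89  1.55  0.35  0.66]
-0.12 1.2 0 [0.0, 0.0] [0.64  0.214 0.176] [ 0.56  1.26 -1.39  1.79  1.14  0.6   1.61]
-0.12 1.2 0.1 [0.0, 0.0] [0.664 0.238 0.27 ] [ 0.52  1.15 -1.47  1.65  0.93  0.72  1.7 ]
-0.12 -0.5 0 [0.0, 0.0] [0.648 0.193 0.179] [-0.71  0.94 -0.15  1.85  1.47  1.11 -0.75]
-0.12 -0.5 0.1 [0.0, 0.0] [0.672 0.217 0.273] [-0.85  0.81  0.1   1.73  1.24  0.99 -0.44]
-0.12 -1.0 0 [0.0, 0.0] [0.643 0.187 0.182] [-0.4   1.26 -0.88  1.39  1.52  2.08 -0.78]
-0.12 -1.0 0.1 [0.0, 0.0] [0.667 0.211 0.276] [-0.78  1.03 -0.02  1.29  1.02  1.58 -0.46]
```

Run:
```python
from place import *
p,r=target(.12,*A,.1,0.0); plan(p,r); s=get_state(); print((R.from_quat(s['eef_rot']).inv()*r).as_euler('YZX'))
```

```text
turn [ 0.2071 -1.3391 -0.3317] 10 x [ 0.0207 -0.1339 -0.0332] | shift in tool after turn [-0.1556  0.5144 -0.0777] 14 x [-0.0111  0.0367 -0.0056] | shift in tool now [0.1057 0.5325 0.0124]
[-1.36312906 -0.35941802 -0.04505   ]
```

```bash
python3 -m jog '[[[0.02,0,-0.035,0,0,0],[0.02,0,-0.035,0,0,0],[0,0,0,0.0207,-0.1339,-0.0332],[0,0,0,0.0207,-0.1339,-0.0332],[0,0,0,0.0207,-0.1339,-0.0332],[0,0,0,0.0207,-0.1339,-0.0332],[0,0,0,0.0207,-0.1339,-0.0332],[0,0,0,0.0207,-0.1339,-0.0332],[0,0,0,0.0207,-0.1339,-0.0332],[0,0,0,0.0207,-0.1339,-0.0332],[0,0,0,0.0207,-0.1339,-0.0332],[0,0,0,0.0207,-0.1339,-0.0332]]]' - 58 >/dev/null
python3 -m jog '[[[0,0,0,0,0,0],[0,0,0,0,0,0]]]' >/dev/null
python3 - <<'E'
from place import *
st(); plan(*target(.12,*A,.1,0.0))
E
```

```text
t 16.88 pos [ 0.4883 -0.1693  0.3094] y 90.2 z [ 0.538 -0.191 -0.821] F [ 0.2  0.  -3.9] open 49.7 ff 57.8 q [ 0.74  0.37 -0.75  2.34  1.8   0.4   0.04]
turn [-0.0308 -0.2485 -0.0493] 2 x [-0.0154 -0.1242 -0.0246] | shift in tool after turn [-0.1043  0.5552 -0.0288] 15 x [-0.007   0.037  -0.0019] | shift in tool now [-0.0648  0.5579 -0.0671]
```

```bash
python3 -m jog '[[[-0.0046,0.04,-0.0048,0,0,0],[-0.0046,0.04,-0.0048,0,0,0],[-0.0046,0.04,-0.0048,0,0,0],[-0.0046,0.04,-0.0048,0,0,0],[-0.0046,0.04,-0.0048,0,0,0],[-0.0046,0.04,-0.0048,0,0,0],[-0.0046,0.04,-0.0048,0,0,0]]]' >/dev/null
python3 -m jog '[[[-0.0046,0.04,-0.0048,0,0,0],[-0.0046,0.04,-0.0048,0,0,0],[-0.0046,0.04,-0.0048,0,0,0],[-0.0046,0.04,-0.0048,0,0,0],[0,0,0,0,0,0]]]' >/dev/null
python3 - <<'E'
from place import *
st(); plan(*target(.12,*A,.1,0.0))
E
```

```text
t 18.38 pos [0.4998 0.2801 0.2778] y 90.5 z [ 0.536 -0.187 -0.823] F [ 0.4 -1.  -3. ] open 49.6 ff 57.8 q [-0.35  0.65 -0.9   2.02  1.3   1.17 -0.36]
turn [-0.0259 -0.2497 -0.0472] 2 x [-0.0129 -0.1249 -0.0236] | shift in tool after turn [-0.0229  0.1125 -0.0052] 3 x [-0.0076  0.0375 -0.0017] | shift in tool now [-0.0152  0.1132 -0.0129]
```

```bash
python3 -m jog '[[[0,0,0,-0.0129,-0.1249,-0.0236],[0,0,0,-0.0129,-0.1249,-0.0236],[-0.0076,0.0375,-0.0017,0,0,0],[-0.0076,0.0375,-0.0017,0,0,0],[-0.0076,0.0375,-0.0017,0,0,0],[0,0,0,0,0,0],[0,0,0,0,0,0]]]' >/dev/null
python3 - <<'E'
from place import *
st(); plan(*target(.12,*A,.1,0.0)); snap('top','t3'); s=snap('scene','s3')
a=cv2.imread('pics/t3.png')[180:300,100:260]; b=cv2.imread('pics/s3.png')[160:280,380:540]
cv2.imwrite('pics/c3.png',cv2.resize(np.r_[a,b],(440,660)[0:2],interpolation=2)[:600] if 0 else np.c_[cv2.resize(a,(400,300),interpolation=2),cv2.resize(b,(400,300),interpolation=2)])
E
```

```text
t 19.25 pos [0.5066 0.3882 0.2704] y 93.3 z [ 0.729 -0.127 -0.673] F [ 0.3  0.6 -3.2] open 49.7 ff 57.8 q [-0.62  0.77 -0.81  1.97  1.53  1.34 -0.57]
turn [-0.0093  0.0015  0.0011] 1 x [-0.0093  0.0015  0.0011] | shift in tool after turn [-0.0004  0.0064 -0.0023] 1 x [-0.0004  0.0064 -0.0023] | shift in tool now [-0.0004  0.0063 -0.0024]Traceback (most recent call last):
  File "<stdin>", line 4, in <module>
cv2.error: OpenCV(4.12.0) /io/opencv/modules/imgcodecs/src/loadsave.cpp:1058: error: (-215:Assertion failed) image.channels() == 1 || image.channels() == 3 || image.channels() == 4 in function 'imwrite_'
```

```bash
cat > ov.py <<'E'
from place import *
def overlay(name,G,y,box_t,box_s):
    s=get_state(); Rt=R.from_quat(s['eef_rot']); b=G[2]; c=G[1].inv().apply(np.array([b[0],b[1],.025])-G[0]); c[1]=0
    cen=s['tool_pos']+Rt.apply(c); ax=(Rt*G[1].inv()*R.from_euler('z',b[2])).apply([1,0,0]); o,a=peg(y); m=cen-.12*ax
    d=m-(o+.035*a); print('mouth-seat along',(d@a).round(4),'perp',(d-a*(d@a)).round(4),'tilt',np.arccos(ax@a).round(3))
    ims=[]
    for cam,(u,v) in(('top',box_t),('scene',box_s)):
        f=snapshot(cam); im=np.ascontiguousarray(cv2.resize(f['frame'][v:v+120,u:u+160,::-1],(800,600),interpolation=2)); q=lambda P:tuple(((px(f,P)[0]-[u,v]+.5)*5).astype(int).tolist())
        cv2.line(im,q(cen+.05*ax),q(m),(0,0,255),1); cv2.line(im,q(o),q(o+.095*a),(255,0,0),1); ims.append(cv2.resize(im,(560,420))[:300] if 0 else cv2.resize(im,(400,300)))
    cv2.imwrite(f'pics/{name}.png',np.hstack(ims))
E
python3 -c "
from ov import *
overlay('c3',A,.12,(100,180),(390,150))"
```

```text
mouth-seat along 0.0989 perp [ 0.0028 -0.0071  0.0011] tilt 0.006
```

View pics/c3.png

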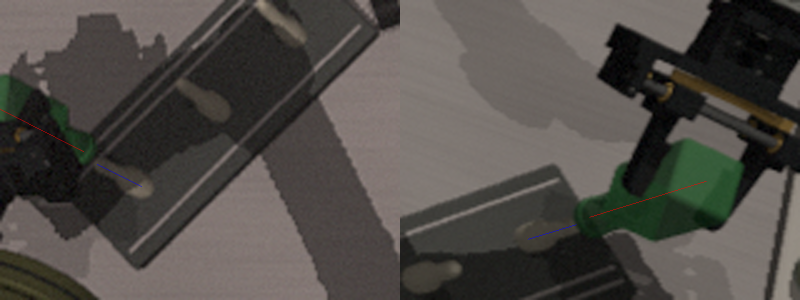

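```bash
python3 -m jog '[[[0,0.0065,-0.002,0,0,0],[0,0,0,0,0,0],[0,0,0,0,0,0]]]' >/dev/null
python3 - <<'E'
from place import *
st(); plan(*target(.12,*A,.1,0.0));plan(*target(.12,*A,.0,0.0),step=.015)
E
```

```text
t 19.82 pos [0.5048 0.3963 0.2708] y 93.3 z [ 0.73  -0.124 -0.672] F [ 0.3 -0.6 -3.6] open 49.9 ff 57.8 q [-0.63  0.77 -0.81  1.96  1.53  1.35 -0.57]
turn [-0.0067  0.004   0.0003] 1 x [-0.0067  0.004   0.0003] | shift in tool after turn [ 0.0004 -0.0015  0.0002] 1 x [ 0.0004 -0.0015  0.0002] | shift in tool now [ 0.0004 -0.0015  0.0003]
turn [-0.0067  0.004   0.0003] 1 x [-0.0067  0.004   0.0003] | shift in tool after turn [ 0.0877 -0.0012  0.0489] 7 x [ 0.0125 -0.0002  0.007 ] | shift in tool now [ 0.0879 -0.0008  0.0486]
```

```bash
python3 -m jog '[[[0.0088,-0.0008,0.0049,0,0,0],[0.0088,0,0.0049,0,0,0],[0.0088,0,0.0049,0,0,0],[0.0088,0,0.0049,0,0,0],[0.0088,0,0.0049,0,0,0],[0.0088,0,0.0049,0,0,0],[0,0,0,0,0,0],[0,0,0,0,0,0]]]' >/dev/null
python3 -c "
from ov import *
st();overlay('c4',A,.12,(100,180),(390,150))"
```

```text
t 20.82 pos [0.4906 0.3809 0.2145] y 93.3 z [ 0.731 -0.124 -0.671] F [-0.6  0.2 -3.4] open 49.1 ff 57.8 q [-0.66  0.86 -0.79  2.06  1.61  1.36 -0.75]
mouth-seat along 0.0403 perp [ 0.0008  0.0002 -0.0003] tilt 0.005
```

View pics/c4.png

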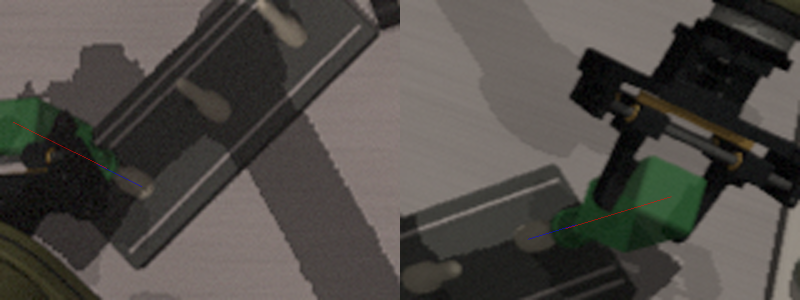

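The peg tip is inside the neck in both views (about (115,170) left, (565,225) right), with no side force. Going on down.

```bash
python3 -m jog '[[[0.0088,0,0.0049,0,0,0],[0.0088,0,0.0049,0,0,0],[0.0088,0,0.0049,0,0,0],[0.0044,0,0.0025,0,0,0],[0,0,0,0,0,0],[0,0,0,0,0,0]]]' >/dev/null
python3 -c "
from place import *
st();plan(*target(.12,*A,.0,0.0))"
```

```text
t 21.68 pos [0.4822 0.3721 0.1813] y 93.3 z [ 0.731 -0.124 -0.671] F [-1.1  0.7 -3.6] open 49.6 ff 57.8 q [-0.68  0.91 -0.77  2.11  1.66  1.38 -0.85]
turn [-0.0064  0.0044 -0.0003] 1 x [-0.0064  0.0044 -0.0003] | shift in tool after turn [ 0.0046 -0.0002  0.0021] 1 x [ 0.0046 -0.0002  0.0021] | shift in tool now [ 0.0047 -0.0002  0.002 ]
```

```bash
python3 -m jog '[[[0.0044,0,0.0025,0,0,0],[0.003,0,0.0016,0,0,0],[0,0,0,0,0,0],[0,0,0,0,0,0]]]' >/dev/null
python3 -c "
from place import *
st();plan(*target(.12,*A,.0,0.0))"
```

```text
t 22.18 pos [0.4799 0.3693 0.1732] y 93.3 z [ 0.73  -0.125 -0.672] F [-2.9 -2.8  1.6] open 50.0 ff 57.8 q [-0.68  0.93 -0.77  2.12  1.67  1.38 -0.87]
turn [-0.0074  0.0037  0.0008] 1 x [-0.0074  0.0037  0.0008] | shift in tool after turn [-0.0032  0.0004 -0.0021] 1 x [-0.0032  0.0004 -0.0021] | shift in tool now [-0.0032  0.0004 -0.0021]
```

```bash
python3 -m jog '[[[0.001,0,0.0006,0,0,0],[0,0,0,0,0,0]]]' >/dev/null; python3 -m jog '[[[0,0,0,0,0,0],[0,0,0,0,0,0],[0,0,0,0,0,0],[0,0,-0.01,0,0,0],[0,0,-0.025,0,0,0],[0,0,-0.04,0,0,0],[0,0,-0.04,0,0,0],[0,0,-0.04,0,0,0],[-0.04,0,0,0,0,0],[0,0,0,0,0,0],[0,0,0,0,0,0]]]' 0.08
python3 - <<'E'
from fit import *; from place import *
st(); t=snapshot('top'); s=snapshot('scene'); print(bottles(t,s)); o,a=peg(.12)
Rb=R.from_matrix(np.c_[a,np.cross([0,0,1],a)/np.sin(np.radians(20)),np.cross(a,np.cross([0,0,1],a)/np.sin(np.radians(20)))])
for f in(t,s):
    for m in bmask(f): v,u=np.nonzero(m); print(m.sum(),u.mean(),v.mean())
    print('expect',px(f,o+a*.14))
cv2.imwrite('pics/c5.png',np.hstack([cv2.resize(f['frame'][v:v+150,u:u+200,::-1],(400,300),interpolation=2) for f,u,v in((t,60,170),(s,350,150))]))
E
```

```text
clock: 23.8
tool_pos: [0.3932, 0.3967, 0.3037]
eef_rot: [-0.074, 0.911, -0.1, 0.392]
contact_force: [-0.6, -0.6, -0.9]
opening: 0.908
finger_force: 0.0
t 23.8 pos [0.3932 0.3967 0.3037] y 93.3 z [ 0.73  -0.125 -0.672] F [-0.6 -0.6 -0.9] open 80.0 ff 0.0 q [-0.78  0.69 -0.89  2.06  1.35  1.44 -0.71]
[(array([0.4774, 0.4278, 1.0792]), np.float64(0.282), 1), (array([ 0.4604, -0.4174,  0.2912]), np.float64(0.378), 2)]
1016 127.78543307086615 238.32972440944883
965 427.9015544041451 249.33264248704663
expect [[129.15211809 240.61532303]]
1063 162.38664158043275 148.3170272812794
1333 472.03825956489123 239.27381845461366
expect [[470.163812  236.2794405]]
```

View pics/c5.png

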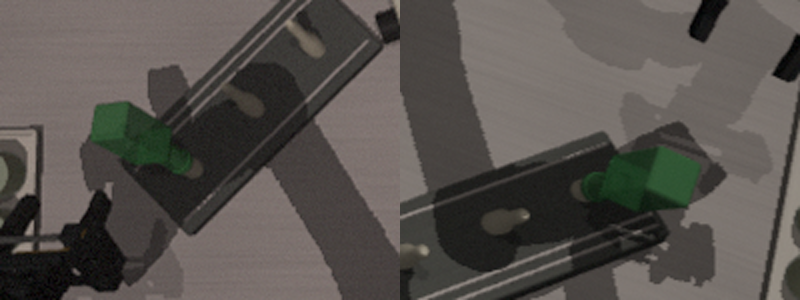

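```bash
cat > seat.py <<'E'
from fit import *; from place import *
def seatfit(y,t,s):
    o,a=peg(y); e1=np.cross([0,0,1],a); e1/=np.linalg.norm(e1); e2=np.cross(a,e1); seat=o+.035*a
    V=[]
    for f in(t,s):
        ms=bmask(f); q=px(f,o+.14*a)[0]; V.append((f,min(ms,key=lambda k:np.hypot(*(np.array(np.nonzero(k)).mean(1)[::-1]-q)))))
    def par(p):
        ax=a+p[3]*e1+p[4]*e2; ax/=np.linalg.norm(ax); yl=np.cross(ax,[1,0,0]); yl/=np.linalg.norm(yl)
        Rb=R.from_matrix(np.c_[ax,yl,np.cross(ax,yl)])*R.from_euler('x',p[5]); return Rb,seat+p[0]*e1+p[1]*e2+p[2]*a+.12*ax
    g=lambda m:cv2.GaussianBlur(m.astype(float),(0,0),1)
    c=lambda p:sum(np.abs(g(render(f,*par(p)))-g(m)).sum()/m.sum() for f,m in V)
    rs=[minimize(c,[0,0,.002,0,0,r],method='Nelder-Mead',options=dict(initial_simplex=np.array([0,0,.002,0,0,r])+np.r_[np.zeros((1,6)),np.diag([.008,.008,.01,.08,.08,.3])],maxiter=500)) for r in(0,.5,1.)]
    r=min(rs,key=lambda r:r.fun); print('mouth off: across',r.x[:2].round(4),'along',r.x[2].round(4),'tilt',r.x[3:5].round(3),'cost',round(r.fun,3))
E
python3 - <<'E'
from seat import *; from kin2 import ik
t=snapshot('top'); s=snapshot('scene'); seatfit(.12,t,s)
q0=get_state()['q']
B=[.4605,-.418,.283]
for ph in(.2,.35,.52):
    T=grasp(B,ph); r=ik(*T,[1.2,1.1,-.3,1.5,.3,1.2,.5]); print(ph,round(r.cost,5),r.x.round(2))
p,Rr=grasp(B,back=.2); plan(p,Rr)
E
```

```text
[ 0.346  0.564  0.346  0.326 -0.    -0.019  0.    -0.027  0.001 -0.001] 0.0029
mouth off: across [ 0.0015 -0.0009] along -0.0034 tilt [-0.032 -0.05 ] cost 0.267
0.2 0.0 [ 0.94  1.16 -0.76  1.54  1.    1.06  1.65]
0.35 0.0 [ 0.8   1.16 -0.58  1.44  0.87  1.13  1.73]
0.52 0.0 [ 0.74  1.22 -0.59  1.32  0.89  1.34  1.73]
turn [-0.2927  1.2854 -0.1993] 10 x [-0.0293  0.1285 -0.0199] | shift in tool after turn [-0.0088 -0.8013  0.1323] 21 x [-0.0004 -0.0382  0.0063] | shift in tool now [ 0.1382 -0.7417  0.3007]
```

```bash
python3 -m jog '[[[0,-0.045,0,0,0,0],[0,-0.045,0,0,0,0],[0,-0.045,0,0,0,0],[0,-0.045,0,0,0,0],[0,-0.045,0,0,0,0],[0,-0.045,0,0,0,0],[0,-0.045,0,0,0,0],[0,-0.045,0,0,0,0],[0,-0.045,0,0,0,0]]]' >/dev/null
python3 -m jog '[[[0,0,0,-0.0293,0.1285,-0.0199],[0,0,0,-0.0293,0.1285,-0.0199],[0,0,0,-0.0293,0.1285,-0.0199],[0,0,0,-0.0293,0.1285,-0.0199],[0,0,0,-0.0293,0.1285,-0.0199],[0,0,0,-0.0293,0.1285,-0.0199],[0,0,0,-0.0293,0.1285,-0.0199],[0,0,0,-0.0293,0.1285,-0.0199],[0,0,0,-0.0293,0.1285,-0.0199],[0,0,0,-0.0293,0.1285,-0.0199],[0,0,0,0,0,0]]]' >/dev/null
python3 - <<'E'
from place import *
st(); plan(*grasp([.4605,-.418,.283],back=.15))
E
```

```text
t 26.5 pos [ 0.4177 -0.0097  0.3964] y 103.0 z [-0.258 -0.166 -0.952] F [-0.3 -0.   0.1] open 79.7 ff 0.0 q [ 0.35  0.45 -0.82  1.69  0.36  1.47  1.21]
turn [-0.0778  0.2236 -0.0951] 2 x [-0.0389  0.1118 -0.0476] | shift in tool after turn [-0.1333 -0.404   0.2184] 12 x [-0.0111 -0.0337  0.0182] | shift in tool now [-0.1148 -0.3728  0.2766]
```

```bash
python3 -m jog '[[[0,0,0,-0.0389,0.1118,-0.0476],[0,0,0,-0.0389,0.1118,-0.0476],[-0.0133,-0.0404,0.0218,0,0,0],[-0.0133,-0.0404,0.0218,0,0,0],[-0.0133,-0.0404,0.0218,0,0,0],[-0.0133,-0.0404,0.0218,0,0,0],[-0.0133,-0.0404,0.0218,0,0,0],[-0.0133,-0.0404,0.0218,0,0,0],[-0.0133,-0.0404,0.0218,0,0,0],[-0.0133,-0.0404,0.0218,0,0,0],[0,0,0,0,0,0],[0,0,0,0,0,0]]]' >/dev/null
python3 - <<'E'
from fit import *; from place import *
st(); t=snapshot('top'); s=snapshot('scene'); print(bottles(t,s)); plan(*grasp([.4605,-.418,.283],back=.1))
E
```

```text
t 28.0 pos [ 0.5134 -0.3172  0.1955] y 106.3 z [-0.473 -0.14  -0.87 ] F [-0.8  0.6  0.5] open 80.3 ff 0.0 q [ 0.62  0.98 -0.66  1.29  0.7   1.58  1.71]
[(array([0.4797, 0.4253, 1.0358]), np.float64(0.277), 1)]
turn [-0.0034  0.0047  0.002 ] 1 x [-0.0034  0.0047  0.002 ] | shift in tool after turn [-0.028  -0.0821  0.0977] 4 x [-0.007  -0.0205  0.0244] | shift in tool now [-0.0273 -0.0818  0.0982]
```

Run:
```python
from h import *
t=snapshot('top'); s=snapshot('scene')
cv2.imwrite('pics/c6.png',np.hstack([cv2.resize(f['frame'][v:v+150,u:u+200,::-1],(400,300),interpolation=2) for f,u,v in((t,330,170),(s,80,70))]))
```

```text
(no output)
```

View pics/c6.png

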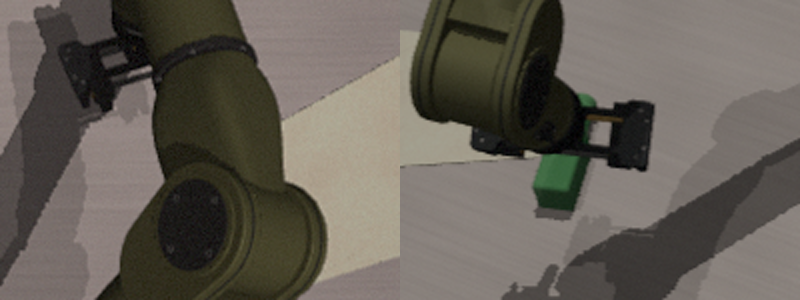

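```bash
python3 -m jog '[[[-0.0095,-0.0275,0.02,0,0,0],[-0.0095,-0.0275,0.02,0,0,0],[-0.009,-0.027,0.02,0,0,0],[0,0,0.02,0,0,0],[0,0,0.018,0,0,0],[0,0,0,0,0,0],[0,0,0,0,0,0]]]' >/dev/null
python3 - <<'E'
from place import *
st(); plan(*grasp([.4605,-.418,.283]))
E
```

```text
t 29.07 pos [ 0.5139 -0.4036  0.0967] y 106.3 z [-0.473 -0.141 -0.87 ] F [ 0.4  0.1 -0.1] open 80.0 ff 0.0 q [ 0.68  1.14 -0.61  1.19  0.81  1.5   1.81]
turn [-0.0028  0.0038  0.0004] 1 x [-0.0028  0.0038  0.0004] | shift in tool after turn [0.0003 0.0011 0.0995] 3 x [0.0001 0.0004 0.0332] | shift in tool now [0.0007 0.0014 0.0995]
```

```bash
python3 -m jog '[[[0,0.001,0.025,0,0,0],[0,0,0.025,0,0,0],[0,0,0.025,0,0,0],[0,0,0.015,0,0,0],[0,0,0.009,0,0,0],[0,0,0,0,0,0],[0,0,0,0,0,0]]]' >/dev/null
python3 -c "
from plan import *
st()"
python3 -m jog '[[[0,0,0,0,0,0],[0,0,0,0,0,0],[0,0,0,0,0,0],[0,0,0,0,0,0],[0,0,0,0,0,0],[0,0,0,0,0,0],[0,0,0,0,0,0]]]' 0.03 58 >/dev/null
python3 -c "
from plan import *
st();print(list(R.from_quat(get_state()['eef_rot']).as_quat().round(5)))"
python3 -m jog '[[[0.02,0,-0.035,0,0,0],[0.02,0,-0.035,0,0,0],[0.02,0,-0.035,0,0,0],[0.02,0,-0.035,0,0,0],[0.02,0,-0.035,0,0,0],[0.02,0,-0.035,0,0,0],[0.02,0,-0.035,0,0,0],[0.01,0,-0.017,0,0,0],[0,0,0,0,0,0],[0,0,0,0,0,0]]]'
```

```text
t 29.95 pos [ 0.467  -0.4172  0.0105] y 106.3 z [-0.473 -0.141 -0.87 ] F [-0.1 -0.6  0.3] open 80.0 ff 0.0 q [ 0.74  1.22 -0.58  1.32  0.88  1.33  1.73]
t 30.82 pos [ 0.4661 -0.4172  0.0099] y 106.3 z [-0.474 -0.14  -0.869] F [0.6 0.7 2.1] open 49.2 ff 57.9 q [ 0.74  1.22 -0.58  1.33  0.88  1.33  1.73]
[np.float64(-0.13643), np.float64(0.95705), np.float64(-0.0372), np.float64(-0.25308)]
clock: 32.08
tool_pos: [0.4645, -0.4167, 0.3098]
eef_rot: [-0.137, 0.957, -0.036, -0.254]
contact_force: [-0.9, -0.3, -2.8]
opening: 0.561
finger_force: 57.9
```

```bash
cat >> place.py <<'E'
B=(np.array([.4661,-.4172,.0099]),R.from_quat([-.13643,.95705,-.0372,-.25308]),[.4605,-.418,.283])
E
python3 - <<'E'
from place import *
T=target(-.12,*B,.13,0.0); plan(*T); s=get_state()
print('world shift to (.55,0)',R.from_quat(s['eef_rot']).inv().apply(np.array([.56,.02,.34])-s['tool_pos']))
E
```

```text
turn [ 0.2823 -1.2744  0.2024] 10 x [ 0.0282 -0.1274  0.0202] | shift in tool after turn [-0.2772  0.6188  0.0847] 18 x [-0.0154  0.0344  0.0047] | shift in tool now [-0.3431  0.5614 -0.1843]
world shift to (.55,0) [-0.17082155  0.39243257 -0.13258579]
```

```bash
python3 -m jog '[[[-0.0142,0.0327,-0.011,0,0,0],[-0.0142,0.0327,-0.011,0,0,0],[-0.0142,0.0327,-0.011,0,0,0],[-0.0142,0.0327,-0.011,0,0,0],[-0.0142,0.0327,-0.011,0,0,0],[-0.0142,0.0327,-0.011,0,0,0],[-0.0142,0.0327,-0.011,0,0,0],[-0.0142,0.0327,-0.011,0,0,0],[-0.0142,0.0327,-0.011,0,0,0],[-0.0142,0.0327,-0.011,0,0,0],[-0.0142,0.0327,-0.011,0,0,0],[-0.0142,0.0327,-0.011,0,0,0]]]' >/dev/null
python3 -m jog '[[[0,0,0,0.0282,-0.1274,0.0202],[0,0,0,0.0282,-0.1274,0.0202],[0,0,0,0.0282,-0.1274,0.0202],[0,0,0,0.0282,-0.1274,0.0202],[0,0,0,0.0282,-0.1274,0.0202],[0,0,0,0.0282,-0.1274,0.0202],[0,0,0,0.0282,-0.1274,0.0202],[0,0,0,0.0282,-0.1274,0.0202],[0,0,0,0.0282,-0.1274,0.0202],[0,0,0,0.0282,-0.1274,0.0202],[0,0,0,0,0,0],[0,0,0,0,0,0]]]' >/dev/null
python3 - <<'E'
from place import *
st(); plan(*target(-.12,*B,.13,0.0))
E
```

```text
t 35.08 pos [0.5638 0.0088 0.3407] y 94.2 z [ 0.62  -0.159 -0.768] F [ 0.3  0.1 -2.6] open 49.6 ff 57.9 q [ 0.05  0.34 -0.47  2.24  1.63  0.52 -0.09]
turn [-0.0093 -0.1377  0.0254] 2 x [-0.0046 -0.0689  0.0127] | shift in tool after turn [-0.0985  0.2188  0.0856] 7 x [-0.0141  0.0313  0.0122] | shift in tool now [-0.1147  0.2168  0.0689]
```

```bash
python3 -m jog '[[[-0.0164,0.031,0.0098,0,0,0],[-0.0164,0.031,0.0098,0,0,0],[-0.0164,0.031,0.0098,0,0,0],[-0.0164,0.031,0.0098,0,0,0],[-0.0164,0.031,0.0098,0,0,0],[-0.0164,0.031,0.0098,0,0,0],[-0.0164,0.031,0.0098,0,0,0],[0,0,0,-0.0046,-0.0689,0.0127],[0,0,0,-0.0046,-0.0689,0.0127],[0,0,0,0,0,0],[0,0,0,0,0,0]]]' >/dev/null
python3 - <<'E'
from place import *
st(); plan(*target(-.12,*B,.1,0.0))
E
```

```text
t 36.45 pos [0.6815 0.2316 0.3008] y 93.3 z [ 0.722 -0.122 -0.681] F [ 0.3 -0.1 -2.4] open 49.1 ff 57.9 q [-0.35  0.65 -0.46  1.91  1.67  0.83 -0.3 ]
turn [-0.0011  0.0014 -0.0012] 1 x [-0.0011  0.0014 -0.0012] | shift in tool after turn [0.0276 0.0002 0.0154] 1 x [0.0276 0.0002 0.0154] | shift in tool now [0.0277 0.0002 0.0153]
```

```bash
python3 -m jog '[[[0.0138,0,0.0077,0,0,0],[0.0139,0,0.0077,0,0,0],[0.0088,0,0.0049,0,0,0],[0.0088,0,0.0049,0,0,0],[0.0044,0,0.0025,0,0,0],[0,0,0,0,0,0],[0,0,0,0,0,0]]]' >/dev/null
python3 -c "
from ov import *
st();overlay('c7',B,-.12,(150,130),(280,190));plan(*target(-.12,*B,.0,0.0))"
```

```text
t 37.33 pos [0.667  0.2182 0.2477] y 93.4 z [ 0.724 -0.121 -0.679] F [-1.1  0.9 -2.6] open 49.7 ff 57.9 q [-0.35  0.72 -0.46  2.01  1.84  0.87 -0.51]
mouth-seat along 0.075 perp [-0.      0.0002 -0.    ] tilt 0.004
turn [-0.0004  0.0035 -0.0006] 1 x [-0.0004  0.0035 -0.0006] | shift in tool after turn [ 0.065  -0.      0.0375] 2 x [ 0.0325 -0.      0.0188] | shift in tool now [ 0.0651 -0.0001  0.0373]
```

View pics/c7.png

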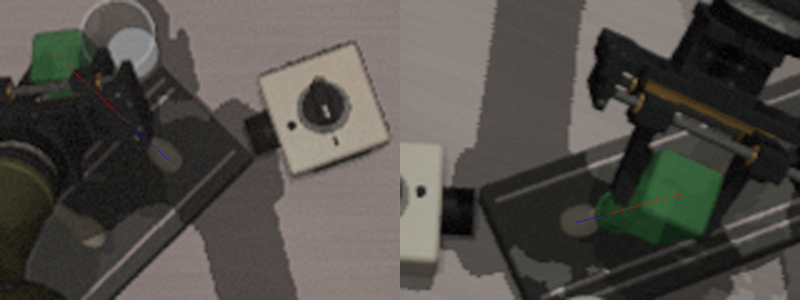

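```bash
python3 -m jog '[[[0.0088,0,0.005,0,0,0],[0.0088,0,0.005,0,0,0],[0.0088,0,0.005,0,0,0],[0,0,0,0,0,0]]]' ; python3 -m jog '[[[0.0088,0,0.005,0,0,0],[0.0088,0,0.005,0,0,0],[0.0088,0,0.005,0,0,0],[0.0044,0,0.0025,0,0,0],[0,0,0,0,0,0],[0,0,0,0,0,0]]]' >/dev/null
python3 -c "
from place import *
st();plan(*target(-.12,*B,.0,0.0))"
```

```text
clock: 37.92
tool_pos: [0.6587, 0.21, 0.2171]
eef_rot: [-0.073, 0.914, -0.098, 0.387]
contact_force: [0.3, -0.1, -3.3]
opening: 0.566
finger_force: 57.9
t 38.67 pos [0.651  0.2023 0.1857] y 93.4 z [ 0.724 -0.121 -0.68 ] F [-0.1 -0.1 -2.4] open 49.5 ff 57.9 q [-0.33  0.82 -0.48  2.11  2.02  0.96 -0.72]
turn [-0.0004  0.0033 -0.0005] 1 x [-0.0004  0.0033 -0.0005] | shift in tool after turn [ 0.0077 -0.0001  0.0047] 1 x [ 0.0077 -0.0001  0.0047] | shift in tool now [ 0.0077 -0.0001  0.0047]
```

```bash
python3 -m jog '[[[0.006,0,0.0036,0,0,0],[0.0035,0,0.002,0,0,0],[0.0018,0,0.001,0,0,0],[0,0,0,0,0,0],[0,0,0,0,0,0]]]' >/dev/null
python3 -c "
from place import *
st();plan(*target(-.12,*B,.0,0.0))"
```

```text
t 39.3 pos [0.6481 0.1982 0.1732] y 93.3 z [ 0.723 -0.122 -0.679] F [ 1.4 -1.6 -2. ] open 49.5 ff 57.9 q [-0.33  0.85 -0.48  2.13  2.05  0.99 -0.75]
turn [-0.002   0.003  -0.0004] 1 x [-0.002   0.003  -0.0004] | shift in tool after turn [-0.0038  0.0008 -0.0022] 1 x [-0.0038  0.0008 -0.0022] | shift in tool now [-0.0038  0.0008 -0.0022]
```

Slightly lower than computed and barely touching; ease down a little more until the foot carries it, then let go.

```bash
python3 -m jog '[[[0.0018,0,0.001,0,0,0],[0.0009,0,0.0005,0,0,0],[0,0,0,0,0,0],[0,0,0,0,0,0]]]'; python3 -m jog '[[[0,0,0,0,0,0],[0,0,0,0,0,0],[0,0,0,0,0,0],[0,0,-0.01,0,0,0],[0,0,-0.025,0,0,0],[0,0,-0.04,0,0,0],[0,0,-0.04,0,0,0],[0,0,-0.04,0,0,0],[-0.04,-0.02,0,0,0,0],[0,0,0,0,0,0],[0,0,0,0,0,0]]]' 0.075
python3 - <<'E'
from seat import *
st(); t=snapshot('top'); s=snapshot('scene'); seatfit(.12,t,s); seatfit(-.12,t,s)
cv2.imwrite('pics/c8.png',np.hstack([cv2.resize(f['frame'][v:v+150,u:u+200,::-1],(400,300),interpolation=2) for f,u,v in((t,90,140),(s,290,180))]))
E
```

```text
clock: 39.8
tool_pos: [0.6482, 0.1977, 0.1718]
eef_rot: [-0.073, 0.913, -0.098, 0.39]
contact_force: [0.8, -2.4, 5.4]
opening: 0.564
finger_force: 57.8
clock: 41.18
tool_pos: [0.5628, 0.2058, 0.3076]
eef_rot: [-0.073, 0.914, -0.097, 0.388]
contact_force: [0.5, 0.3, -0.8]
opening: 0.851
finger_force: 0.0
t 41.17 pos [0.5628 0.2058 0.3076] y 93.4 z [ 0.723 -0.121 -0.681] F [ 0.5  0.3 -0.8] open 75.0 ff 0.0 q [-0.4   0.52 -0.53  2.21  1.71  0.91 -0.56]
mouth off: across [ 0.0116 -0.0084] along -0.0071 tilt [-0.064 -0.001] cost 0.983
mouth off: across [ 0.0016 -0.0001] along -0.0056 tilt [-0.011 -0.068] cost 0.207
```

View pics/c8.png

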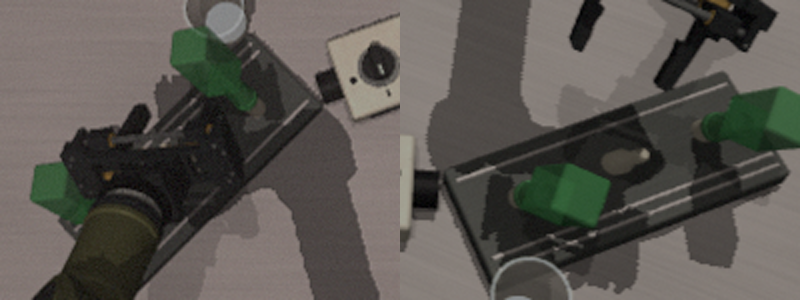

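Run:
```python
from plan import *
plan([.652,-.0135,.2],down(110)); plan([.57,-.0135,.33],down(110))
```

```text
turn [-0.3359  0.7504 -0.1774] 7 x [-0.048   0.1072 -0.0253] | shift in tool after turn [-0.0089 -0.2369  0.1068] 7 x [-0.0013 -0.0338  0.0153] | shift in tool now [ 0.0585 -0.1932  0.1638]
turn [-0.3359  0.7504 -0.1774] 7 x [-0.048   0.1072 -0.0253] | shift in tool after turn [ 0.0682 -0.2088 -0.0232] 6 x [ 0.0114 -0.0348 -0.0039] | shift in tool now [ 0.025  -0.2189  0.016 ]
```

```bash
python3 -m jog '[[[0,-0.0365,0,0,0,0],[0,-0.0365,0,0,0,0],[0,-0.0365,0,0,0,0],[0,-0.0365,0,0,0,0],[0,-0.0365,0,0,0,0],[0,-0.0365,0,0,0,0]]]' >/dev/null
python3 -m jog '[[[0,0,0,-0.048,0.1072,-0.0253],[0,0,0,-0.048,0.1072,-0.0253],[0,0,0,-0.048,0.1072,-0.0253],[0,0,0,-0.048,0.1072,-0.0253],[0,0,0,-0.048,0.1072,-0.0253],[0,0,0,-0.048,0.1072,-0.0253],[0,0,0,-0.048,0.1072,-0.0253],[0,0,0,0,0,0],[0,0,0,0,0,0]]]' 0.045 >/dev/null
python3 - <<'E'
from plan import *
st(); plan([.652,-.0135,.15],down(110))
E
```

```text
t 43.15 pos [ 0.5709 -0.0304  0.3506] y 103.2 z [ 0.246 -0.104 -0.964] F [-0.5  0.4 -0.5] open 44.9 ff 0.0 q [ 0.25  0.42 -0.53  1.8   0.51  0.81  1.28]
turn [-0.1737  0.2069 -0.0998] 3 x [-0.0579  0.069  -0.0333] | shift in tool after turn [-0.082  -0.0119  0.2006] 6 x [-0.0137 -0.002   0.0334] | shift in tool now [-0.0381  0.0302  0.2115]
```

```bash
python3 -m jog '[[[0,0,0,-0.0579,0.069,-0.0333],[0,0,0,-0.0579,0.069,-0.0333],[0,0,0,-0.0579,0.069,-0.0333],[-0.0137,-0.002,0.0334,0,0,0],[-0.0137,-0.002,0.0334,0,0,0],[-0.0137,-0.002,0.0334,0,0,0],[-0.0137,-0.002,0.0334,0,0,0],[-0.0137,-0.002,0.0334,0,0,0],[-0.0137,-0.002,0.0334,0,0,0],[0,0,0,0,0,0],[0,0,0,0,0,0]]]' >/dev/null
python3 - <<'E'
from plan import *
st(); plan([.652,-.0135,.065],down(110))
E
```

```text
t 44.52 pos [ 0.6533 -0.0131  0.1527] y 110.0 z [ 0.002  0.    -1.   ] F [-0.4  0.6  0.3] open 45.0 ff 0.0 q [ 0.21  0.87 -0.51  1.54  0.51  0.87  1.44]
turn [-0.0006  0.002   0.0008] 1 x [-0.0006  0.002   0.0008] | shift in tool after turn [0.0014 0.0001 0.0877] 3 x [0.0005 0.     0.0292] | shift in tool now [0.0015 0.0001 0.0877]
```

```bash
python3 -m jog '[[[0.0015,0,0.024,0,0,0],[0,0,0.024,0,0,0],[0,0,0.022,0,0,0],[0,0,0.016,0,0,0],[0,0,0,0,0,0],[0,0,0,0,0,0]]]'
python3 -m jog '[[[0,0,0,0,0,0],[0,0,0,0,0,0],[0,0,0,0,0,0],[0,0,0,0,0,0],[0,0,0,0,0,0],[0,0,0,0,0,0]]]' 0.0 45
python3 -m jog '[[[0,0,0.003,0,0,0],[0,0,0.003,0,0,0],[0,0,0.003,0,0,0],[0,0,0.002,0,0,0],[0,0,0,0,0,0],[0,0,0,0,0,0]]]'
```

```text
clock: 45.28
tool_pos: [0.6532, -0.014, 0.0669]
eef_rot: [-0.173, 0.985, 0.0, 0.002]
contact_force: [0.3, -0.0, 0.2]
opening: 0.509
finger_force: 0.0
clock: 46.02
tool_pos: [0.6526, -0.0141, 0.0659]
eef_rot: [-0.173, 0.985, 0.0, 0.001]
contact_force: [-0.3, -0.7, 2.9]
opening: 0.177
finger_force: 45.0
clock: 46.78
tool_pos: [0.6527, -0.014, 0.0567]
eef_rot: [-0.173, 0.985, -0.0, 0.001]
contact_force: [-4.3, -0.5, 17.5]
opening: 0.182
finger_force: 45.0
```

```bash
python3 -m jog '[[[0,0,0,0,0,0.12],[0,0,0,0,0,0.12],[0,0,0,0,0,0.12],[0,0,0,0,0,0.12],[0,0,0,0,0,0.12],[0,0,0,0,0,0.12],[0,0,0,0,0,0.12],[0,0,0,0,0,0.12],[0,0,0,0,0,0.12],[0,0,0,0,0,0.12],[0,0,0,0,0,0.12],[0,0,0,0,0,0.1]]]' >/dev/null
python3 -m jog '[[[0,0,0,0,0,0],[0,0,0,0,0,0]]]' >/dev/null
python3 -c "
from plan import *
st();print(get_state()['moment'])"
python3 -m jog '[[[0,0,-0.003,0,0,0],[0,0,-0.003,0,0,0],[0,0,-0.003,0,0,0],[0,0,-0.002,0,0,0],[0,0,0,0,0,0],[0,0,0,0,0,0]]]'
```

```text
t 48.52 pos [ 0.6526 -0.0143  0.0567] y 28.7 z [ 0.002 -0.    -1.   ] F [-5.  -0.5 17.3] open 15.6 ff 45.0 q [-0.01  0.96 -0.08  1.6   0.12  0.59  0.35]
[-0.12575863  0.94567428  0.1814104 ]
clock: 49.28
tool_pos: [0.6525, -0.0144, 0.0655]
eef_rot: [0.51, 0.86, 0.001, 0.0]
contact_force: [-1.1, -1.3, 3.5]
opening: 0.177
finger_force: 45.0
```

```bash
python3 -m jog '[[[0,0,-0.0015,0,0,0],[0,0,0,0,0,0],[0,0,0,0,0,0]]]' 0.045 >/dev/null
python3 -m jog '[[[0,0,0,0,0,0],[0,0,-0.01,0,0,0],[0,0,-0.03,0,0,0],[0,0,-0.04,0,0,0],[0,0,-0.05,0,0,0],[0,0,-0.05,0,0,0],[0,0,0,0,0,0]]]' >/dev/null
python3 -m jog '[[[0.035,-0.02,0,0,0,0],[0.035,-0.02,0,0,0,0],[0.035,-0.02,0,0,0,0],[0,-0.04,0,0,0,0],[0,-0.04,0,0,0,0],[0,-0.04,0,0,0,0],[0,-0.04,0,0,0,0],[0,0,0,0,0,0],[0,0,0,0,0,0]]]'
python3 - <<'E'
from seat import *
st(); t=snapshot('top'); s=snapshot('scene'); seatfit(.12,t,s); seatfit(-.12,t,s)
cv2.imwrite('pics/c9.png',np.hstack([cv2.resize(f['frame'][v:v+165,u:u+220,::-1],(400,300),interpolation=2) for f,u,v in((t,90,130),(s,220,200))]))
E
```

```text
clock: 51.65
tool_pos: [0.4096, -0.0271, 0.2469]
eef_rot: [0.51, 0.86, 0.001, 0.001]
contact_force: [0.6, -0.0, -0.9]
opening: 0.509
finger_force: 0.0
t 51.65 pos [ 0.4096 -0.0271  0.2469] y 28.6 z [ 0.002  0.001 -1.   ] F [ 0.6 -0.  -0.9] open 44.8 ff 0.0 q [ 0.04  0.41 -0.12  2.17  0.09  0.57  0.35]
mouth off: across [ 0.0008 -0.0018] along -0.0022 tilt [-0.03  -0.042] cost 0.287
mouth off: across [ 0.0005 -0.0004] along -0.0049 tilt [-0.01  -0.069] cost 0.286
```

View pics/c9.png

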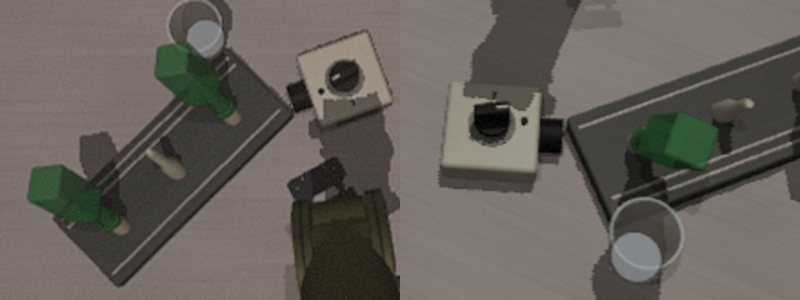

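```bash
python3 -c "
from plant import *
print(finish_job())"
```

```text
the job is handed in; nothing more can be done
None
```

The blower was switched off, both oil bottles found on the bench were set upside down on the two outer pegs, the blower was started again, and the job was handed in at about 52 s. The last pictures show each bottle's mouth about 5 mm or less from its seat and the knob's line at the dot, but no verdict came back.

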